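# Rebuild and grease a dish rotor

## Task

Rebuild the dish rotor on the greasing stand: take the dust cap off its upright spindle, thread on every flanged spacer that lies on the counter, hub up, from the widest flange at the bottom to the narrowest at the top, and put the cap back over the spindle, each piece sitting fully down on the one below. Then charge the bearing with grease by pumping the hand lever through four full strokes, each time right down to its stop and all the way back up. Leave the other things on the counter where they are.

Things in the scene. Friction and masses are not known exactly. Their poses are not given: they have to be found in the camera images.
- stand: The greasing stand, fixed: a grey base plate 200 mm (own x) by 400 (own y) by 12, origin at the centre of its underside, z up; place and turn (up to 13 degrees) vary. At own (0, +100) stands the dish rotor. At own (+53, -120) the grease pump with clear reservoir, 184 mm high, 72 wide, from own x = +15 to +91, its lever pointing to own -x.
- spindle_foot (a point): Point on the spindle's axis at the flat top shoulder (100 mm across) of the aluminium rotor drum (132 mm across), 60 mm above the counter: the lowest spacer rests here. z up along the spindle. A motor barrel 48 mm thick reaches from the drum 130 mm to the stand's own +x, 58 mm high.
- spindle_top (a point): Tip of the upright steel spindle, 70 mm above the shoulder (130 mm above the counter). The spindle is 20 mm in diameter; its top 8 mm tapers to 12 mm.
- spacer1: Flanged brass spacer (the widest of four sizes): round flange 100 mm in diameter, 5 thick, with a round hub 42 mm in diameter standing 9 above it (14 mm high in all), bore 25 mm right through (2.5 mm play all round on the spindle), about 140 g. Origin on the bore's axis at the flange's underside, z up through the hub. Lies on the counter hub up; may be absent.
- spacer2: Flanged brass spacer (the second widest of four sizes): round flange 86 mm in diameter, 5 thick, with a round hub 42 mm in diameter standing 9 above it (14 mm high in all), bore 25 mm right through (2.5 mm play all round on the spindle), about 110 g. Origin on the bore's axis at the flange's underside, z up through the hub. Lies on the counter hub up; may be absent.
- spacer3: Flanged brass spacer (the third widest of four sizes): round flange 72 mm in diameter, 5 thick, with a round hub 42 mm in diameter standing 9 above it (14 mm high in all), bore 25 mm right through (2.5 mm play all round on the spindle), about 90 g. Origin on the bore's axis at the flange's underside, z up through the hub. Lies on the counter hub up; may be absent.
- spacer4: Flanged brass spacer (the narrowest of four sizes): round flange 58 mm in diameter, 5 thick, with a round hub 42 mm in diameter standing 9 above it (14 mm high in all), bore 25 mm right through (2.5 mm play all round on the spindle), about 70 g. Origin on the bore's axis at the flange's underside, z up through the hub. Lies on the counter hub up; may be absent.
- cap: The dust cap: a black plastic sleeve, 46 mm in diameter, 80 mm high, closed at the top, ribbed round its upper half, with a 25 mm bore 74 mm deep from below; about 90 g. Origin on its axis at the open underside, z up. At the start it stands over the bare spindle, its underside on the rotor's shoulder; always present.
- pump_lever (a joint): The pump lever's angle in rad: 0 = up at rest (sloping 0.6 rad above level), growing as it is pushed down, 0.75 = down at its stop (0.15 rad below level). A spring holds it up and brings it back by itself; at the handle's middle it takes about 3 N to start and 8 N at the stop.
- lever_pivot (a point): The lever's pivot, 105 mm above the counter; the lever turns about the stand's own y axis through this point.
- lever_grip (a point): Middle of the upper face of the lever's black handle, 130 mm along the lever from the pivot (towards the stand's own -x) and 9 mm above its centre line; moves with the lever. The handle is a flat bar 80 mm long, 38 wide, 18 thick. This point is about 186 mm above the counter at rest, 94 mm at the stop.
- bezel1: Bystander, to be left alone: a smoky acrylic LED bezel, 40 x 120 x 10 mm. Origin at the centre of its underside.
- bezel2: Bystander, to be left alone: the other, equal smoky acrylic LED bezel, 40 x 120 x 10 mm. Origin at the centre of its underside.
- card: Bystander, to be left alone: the teal plastic decoder card in its hard case, 54 x 86 x 6 mm. Origin at the centre of its underside.
- lnb: Bystander, to be left alone: a white plastic receiver head (LNB) standing on its 60 mm wide horn, 102 mm high. Origin at the centre of its underside.
Not all that is in view belongs to the job. Leave any blue look-alike of the spacer4 alone.

How it is judged:
By the outcome, as a careful person would: the job done as asked, in the order asked, and still so for the second after the job is handed in, with the robot touching nothing.
Of spacer1, spacer2, spacer3, spacer4 only 2 to 4 are there at a start; the rules pass over those that are not, and their reading is None.
At some moment in a run one of spacer1, spacer2, spacer3, spacer4 may be knocked a few centimetres aside while the robot is not near it.
It also fails if it takes over 210 s, if anything falls off the work surface, if the arm or the gripper's body presses on something with over 40 N, if the wrist force passes 120 N, or if a joint passes its speed limit or range.

## Robot

A 7-joint arm with a two-finger parallel gripper is mounted at the origin on the work surface. World frame = base frame: x ahead of the robot, y to its left, z up, the work surface at z = 0. Lengths are in m, angles in rad, forces in N, time in s.
With the tool pointing down it reaches from about 0.35 to 0.775 m from the base axis. Payload 3.1 kg.
Tool frame: the origin (TCP) lies at the very end of the fingers, on their centre line; the grasp point (between the pads) lies 19 mm behind it; z points along the fingers, y is the direction in which the jaws open and shut (so a half turn about z gives the same grasp; the last joint's range is limited). The gripper opens to 85 mm and grips with 20 to 120 N. Pads are 22 mm wide; open, the fingers measure 114 mm over their backs; the gripper's body (76 mm by 85 mm) begins 54 mm behind the grasp point. The pads swing forward as they close: fully open they stand 13 mm farther back than shut.
Start: joints at [-1.31, 0.311, 0.014, 1.512, -0.004, 1.319, -0.027], TCP at [0.164, 0.525, 0.231] pointing down, gripper open.
Joint ranges: [-2.7, 2.7], [-0.3, 1.91], [-1.27, 1.3], [0.12, 2.57], [-1.44, 4.58], [0.2, 2.03], [-3.05, 3.05]. Speed limits (rad/s): [2.79, 2.79, 3.14, 3.14, 3.14, 3.14, 3.14].

## Interface

Orientations are given as a rotation vector (axis times angle).
In Python, from bench import monitor, eyes, r gives the robot as it stands. The module is installed in compiled form; this text tells all that it offers.
- The arm moves only by the shell command python3 -m creep 'ROWS' [FORCE]. ROWS is JSON, a list of rows, each an object of numbers: "ax", "ay", "az": the turn, a rotation vector about the tool's x, y, z in units of 5 degrees (1.0 is 5 degrees); "x", "y", "z": the shift along the tool's x, y, z in units of 30 mm (1.0 is 30 mm); "gripper": the opening in per cent of the stroke, from 0 (shut) to 100 (fully open). A call has 1 to 10 rows; each row is the pose to reach, as a shift and turn from the pose commanded when the call began, along the tool's axes at that moment; what a row does not reach only later rows make up. A row lasts 1/12 s, in which the tool goes at most 41.7 mm and 7.16 degrees, less where a joint would pass 70% of its speed; a pose out of reach is approached as far as the arm can. A call with a gripper value outside its range is refused whole. The fingers move at their own pace and stop on an object; FORCE is the grip in N (left out, the last holds). Time passes only in rows, so rows that repeat a pose let the fingers close. It gives the time, the measured TCP pose, the force and the opening at its end, in the units of the state.
- monitor.observe(): the state, without advancing time (a new reading comes with each control period).
- eyes.capture(name): name is "side" or "top" or "wrist"; returns a dict with "img" (400x640x3 uint8, blue, green, red), "fx", "fy", "cx", "cy" (pixels), "R" (3x3) and "t" (3): a world point X has camera coordinates R X + t; the wrist camera has in their place "mount" (4x4, takes a point from camera to tool coordinates, whose origin is the TCP and whose axes are the flange's). Camera axes: x right, y down, z forward; pixel columns grow to the right and rows downward; lengths in m; the calibration is good to about 2 mm. A picture is of the moment at which its call begins: read the wrist's pose just before it. There is no depth.
- r.close_job(): hands the job in, once; it reports no verdict.
The state is a dict: "t": time; "joint_pos": joint angles; "qvel": joint speeds; "joint_torque": joint torques, N m; "position": TCP position; "orientation": TCP orientation; "ft_force": force on the tool from outside, world axes, zero at the start; "moment": the same for the moment, N m; "grip_width": finger opening in m.
Only numpy, scipy, OpenCV 4.12 (cv2) and the standard library are available. Lean on these libraries where they do the work, as an engineer would, in place of code of your own. Each camera call takes 0.05 s, during which the arm holds its last target.

## Working session

There is one attempt and no reset: what is moved stays moved. The work goes in short steps, Python scripts to look and compute and a shell command to move; the robot and the scene stay as the last step left them, time stands still between calls to the robot, and variables do not carry over. Pictures are saved under pics/ and viewed, and the job is handed in when it is done.

```bash
mkdir -p pics; ls; python3 - <<'E'
from bench import monitor, eyes, r
import cv2
s=monitor.observe(); print(s)
for n in ("side","top","wrist"):
    c=eyes.capture(n); cv2.imwrite(f"pics/{n}0.png",c["img"]); print(n,{k:(v if not hasattr(v,'tolist') else v.round(4).tolist()) for k,v in c.items() if k!="img"})
E
```

```text
pics
{'t': 0.0, 'joint_pos': array([-1.30970236,  0.31174311,  0.0139944 ,  1.51307299, -0.00440295,
        1.31913973, -0.02720778]), 'qvel': array([-0.0003618 ,  0.00131805, -0.00154882,  0.00016344,  0.00024075,
        0.00043233, -0.00052777]), 'joint_torque': array([-5.18339075e-04, -3.79906797e+01,  1.46097620e-01, -2.30588043e+01,
        1.24154959e-02,  1.35782553e-02, -2.24782241e-05]), 'position': array([0.16377871, 0.52429906, 0.23020503]), 'orientation': array([-0.47367112, -3.10541503,  0.00364085]), 'ft_force': array([ 0.17701285,  0.61765055, -0.58080261]), 'moment': array([ 0.01790374, -0.01952789,  0.02586607]), 'grip_width': 0.08577323661390354}
side {'fx': 449.58283004572525, 'fy': 449.58283004572525, 'cx': 319.4585319361076, 'cy': 198.15639830264644, 'R': [[-0.9665, -0.2564, 0.0093], [-0.179, 0.6481, -0.7402], [0.1838, -0.7171, -0.6723]], 't': [0.4966, 0.1315, 1.4532]}
top {'fx': 377.4571142988133, 'fy': 377.4571142988133, 'cx': 319.9738807251694, 'cy': 192.55962911186714, 'R': [[-0.013, -0.9999, -0.0036], [-0.9748, 0.0134, -0.2228], [0.2228, 0.0006, -0.9749]], 't': [0.0799, 0.5286, 1.2414]}
wrist {'fx': 326.79722014365956, 'fy': 326.79722014365956, 'cx': 317.5714461191293, 'cy': 205.4906147846363, 'mount': [[0.0003, -0.9614, -0.2751, 0.07], [1.0, 0.0005, -0.0006, -0.0007], [0.0007, -0.2751, 0.9614, -0.1421], [0.0, 0.0, 0.0, 1.0]]}
```

View pics/top0.png

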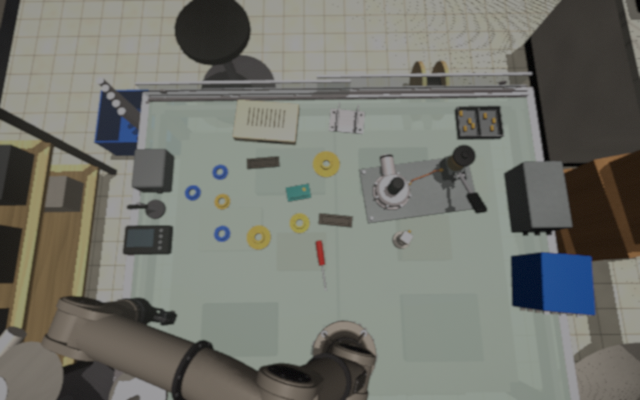

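View pics/side0.png

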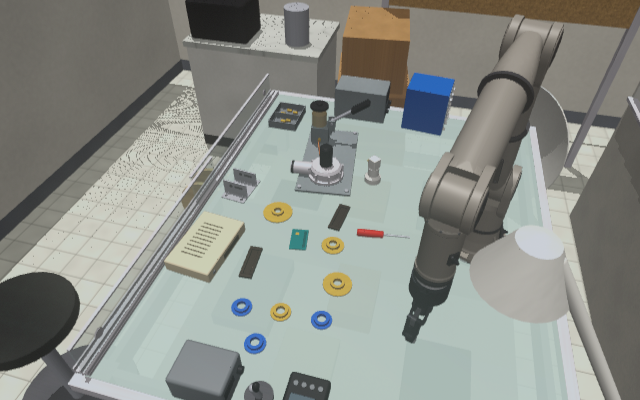

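View pics/wrist0.png

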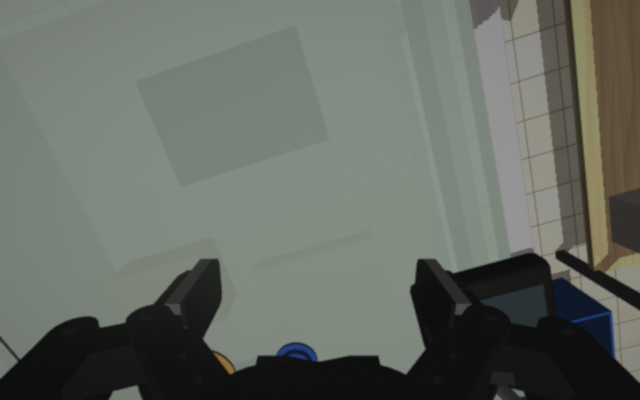

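```bash
cat > h.py <<'E'
from bench import monitor, eyes, r
import cv2, numpy as np
from scipy.spatial.transform import Rotation as Ro
from scipy.optimize import least_squares
def cap(n):
    s=monitor.observe(); c=eyes.capture(n)
    if n=="wrist":
        T=np.eye(4); T[:3,:3]=Ro.from_rotvec(s["orientation"]).as_matrix(); T[:3,3]=s["position"]
        M=np.linalg.inv(T@c["mount"]); c["R"]=M[:3,:3]; c["t"]=M[:3,3]
    return c
def toplane(c,px,z):
    px=np.atleast_2d(px).astype(float)
    d=np.c_[(px[:,0]-c["cx"])/c["fx"],(px[:,1]-c["cy"])/c["fy"],np.ones(len(px))]@c["R"]
    o=-c["R"].T@c["t"]
    return o+d*((z-o[2])/d[:,2])[:,None]
def proj(c,X):
    X=np.atleast_2d(X); P=X@c["R"].T+c["t"]
    return np.c_[P[:,0]/P[:,2]*c["fx"]+c["cx"],P[:,1]/P[:,2]*c["fy"]+c["cy"]]
def circ(P):
    f=lambda p:np.hypot(P[:,0]-p[0],P[:,1]-p[1])-p[2]
    m=P[:,:2].mean(0); return least_squares(f,[*m,.04],loss="soft_l1",f_scale=.002).x
def yellow(c,z=.004,lo=(15,90,70),hi=(35,255,255),amin=40):
    m=cv2.inRange(cv2.cvtColor(c["img"],cv2.COLOR_BGR2HSV),lo,hi)
    cs,_=cv2.findContours(m,cv2.RETR_EXTERNAL,cv2.CHAIN_APPROX_NONE)
    out=[]
    for k in cs:
        if cv2.contourArea(k)<amin: continue
        k=k[:,0]; P=toplane(c,k,z); x=circ(P); out.append((k.mean(0).round(0).tolist(),x.round(4).tolist()))
    return out
def save(c,name,box=None,s=1):
    im=c["img"]
    if box: x0,y0,x1,y1=box; im=im[y0:y1,x0:x1]
    cv2.imwrite(f"pics/{name}.png",cv2.resize(im,None,fx=s,fy=s,interpolation=cv2.INTER_CUBIC))
def tgt(X,yaw=None):
    "units to move tool (in tool axes) to put TCP at X pointing down, jaw axis (tool y) at world angle yaw"
    s=monitor.observe(); R=Ro.from_rotvec(s["orientation"]); d=R.inv().apply(np.array(X)-s["position"])/.03
    print("shift units",d.round(2),"pos",s["position"].round(4),"F",s["ft_force"].round(1),"t",round(s["t"],2),"w",round(s["grip_width"],4))
    if yaw is not None:
        y0=R.as_matrix()[:,1]; z=np.array([0,0,-1.])
        best=None
        for yy in (yaw,yaw+np.pi):
            y=np.array([np.cos(yy),np.sin(yy),0]); G=Ro.from_matrix(np.c_[np.cross(y,z),y,z])
            rv=(R.inv()*G).as_rotvec()/np.deg2rad(5)
            print("  turn units",rv.round(2))
E
python3 - <<'E'
from h import *
for n in ("top","side"):
    c=cap(n)
    for o in yellow(c): print(n,o)
c=cap("top");save(c,"topc",(180,130,360,260),4)
c=cap("top");save(c,"tops",(350,130,500,240),5)
c=cap("side");save(c,"sides",(270,80,400,210),5)
E
```

```text
top ([634.0, 250.0], [0.3202, -1.0109, 0.0205])
top ([258.0, 237.0], [0.3856, 0.2916, 0.0393])
top ([299.0, 223.0], [0.4338, 0.1481, 0.0323])
top ([52.0, 271.0], [0.3069, 1.0179, 0.1464])
top ([222.0, 201.0], [0.5157, 0.4245, 0.0254])
top ([75.0, 176.0], [0.5672, 0.9939, 0.0722])
top ([612.0, 190.0], [0.5352, -1.3885, 0.4176])
top ([43.0, 192.0], [-2.4099, 598.2762, 597.2111])
top ([326.0, 164.0], [0.6507, 0.0502, 0.0463])
top ([20.0, 229.0], [12.938, 4445.4753, 4444.3685])
side ([280.0, 312.0], [0.5131, 0.4253, 0.0274])
side ([337.0, 284.0], [0.3835, 0.2925, 0.0409])
side ([332.0, 245.0], [0.4318, 0.1492, 0.034])
side ([277.0, 212.0], [0.6486, 0.0515, 0.0476])
side ([379.0, 54.0], [0.4893, -1.4832, 0.4953])
side ([517.0, 8.0], [0.0822, -3.4616, 1.3911])
```

View pics/topc.png

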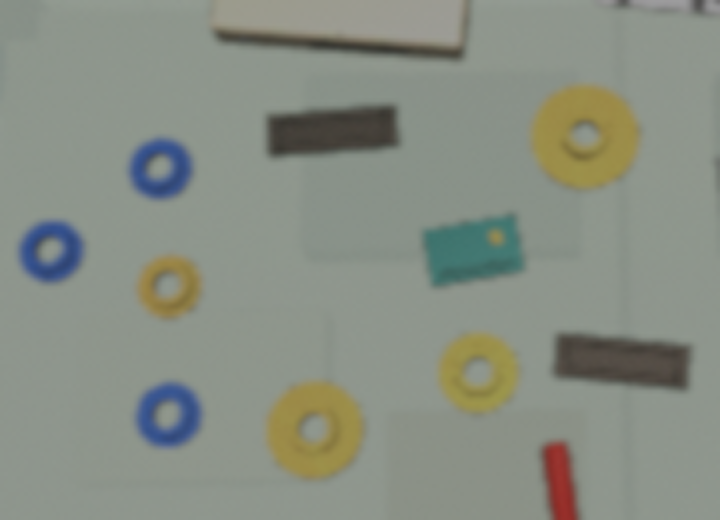

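View pics/tops.png

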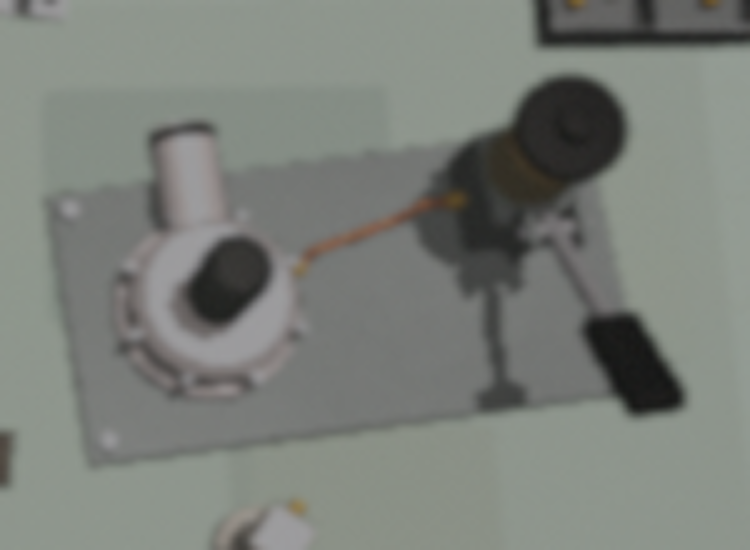

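View pics/sides.png

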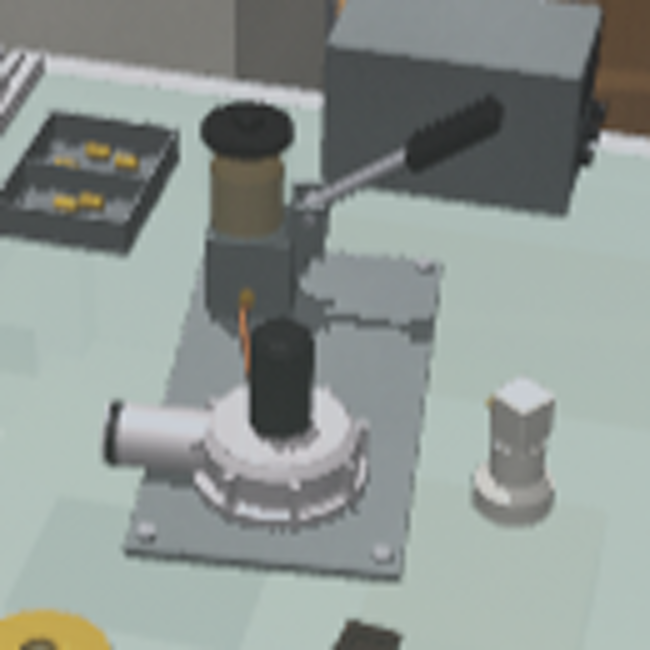

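```bash
python3 - <<'E'
from h import *
t=cap("top");s=cap("side")
print("cap",toplane(t,(398.6,182.6),.14)[0,:2],toplane(s,(326.2,147.6),.14)[0,:2])
C=toplane(t,[(367.6,223.2),(359.,169.4)],.012);print(C)
S=toplane(s,[(270+125/5,80+550/5),(270+400/5,80+577/5),(270+440/5,80+262/5)],.012);print(S)
d=S[0]-S[1];print(np.hypot(*d[:2]),np.rad2deg(np.arctan2(d[1],d[0])))
d=S[1]-S[2];print(np.hypot(*d[:2]),np.rad2deg(np.arctan2(d[1],d[0]))-90)
d=C[1]-C[0];print(np.hypot(*d[:2]),np.rad2deg(np.arctan2(d[1],d[0])))
E
```

```text
cap [ 0.54097158 -0.18291824] [ 0.53549838 -0.16905555]
[[ 0.42796052 -0.09292954  0.012     ]
 [ 0.62477708 -0.06983031  0.012     ]]
[[ 0.62082711 -0.06265463  0.012     ]
 [ 0.42547816 -0.08671729  0.012     ]
 [ 0.47516693 -0.48181085  0.012     ]]
0.19682536751574822 7.02219750183383
0.398205847058869 7.168145857259347
0.19816743733631564 6.69385455306153
```

```bash
python3 - <<'E'
from h import *
tgt((.45,.17,.26),np.pi/2)
E
```

```text
shift units [-12.63  -8.45  -0.96] pos [0.164  0.525  0.2313] F [ 0.7  0.2 -0.4] t 0.5 w 0.0854
  turn units [-0.   -0.   -3.47]
  turn units [-0.    0.   32.53]
```

```bash
python3 -m creep '[{"x":-1.4,"y":-0.9,"z":-0.1,"az":-0.4},{"x":-2.8,"y":-1.8,"z":-0.2,"az":-0.8},{"x":-4.2,"y":-2.7,"z":-0.3,"az":-1.2},{"x":-5.6,"y":-3.6,"z":-0.5,"az":-1.6},{"x":-7,"y":-4.6,"z":-0.6,"az":-2},{"x":-8.4,"y":-5.5,"z":-0.7,"az":-2.4},{"x":-9.8,"y":-6.5,"z":-0.8,"az":-2.8},{"x":-11.2,"y":-7.4,"z":-0.9,"az":-3.2},{"x":-12.6,"y":-8.4,"z":-1,"az":-3.47},{"x":-12.6,"y":-8.4,"z":-1,"az":-3.47}]'
python3 - <<'E'
from h import *
tgt((.57,-.177,.30),np.pi/2)
E
```

```text
shift units [-19.89 -18.3   -2.29] pos [0.164  0.525  0.2313] F [ 0.7  0.2 -0.4] t 0.5 w 0.0854
  turn units [-0.   -0.   -3.47]
  turn units [-0.    0.   32.53]validation failed for argument at $[0]...
```

```bash
python3 -m creep '[{"ax":0,"ay":0,"az":-0.4,"x":-1.3,"y":-0.8,"z":-0.1,"gripper":100}]'; python3 -m creep --help | head -30
```

```text
t: 0.58
position: [0.1828, 0.4991, 0.233]
orientation: [-0.395, -3.11, -0.005]
ft_force: [-1.1, 2.2, 0.5]
grip_width: 0.0851invalid input: not JSON, or not a number
```

```bash
python3 - <<'E'
from h import *
tgt((.45,.17,.26),np.pi/2)
E
```

```text
shift units [-11.36  -8.4   -1.  ] pos [0.1828 0.4991 0.233 ] F [-1.1  2.2  0.5] t 0.58 w 0.0851
  turn units [ 0.04 -0.08 -2.89]
  turn units [-0.12 -0.05 33.11]
```

```bash
python3 -m creep '[{"ax":0,"ay":0,"az":-3,"x":-11,"y":-8,"z":-1,"gripper":100},{"ax":0,"ay":0,"az":-3,"x":-11,"y":-8,"z":-1,"gripper":100},{"ax":0,"ay":0,"az":-3,"x":-11,"y":-8,"z":-1,"gripper":100},{"ax":0,"ay":0,"az":-3,"x":-11,"y":-8,"z":-1,"gripper":100},{"ax":0,"ay":0,"az":-3,"x":-11,"y":-8,"z":-1,"gripper":100},{"ax":0,"ay":0,"az":-3,"x":-11,"y":-8,"z":-1,"gripper":100},{"ax":0,"ay":0,"az":-3,"x":-11,"y":-8,"z":-1,"gripper":100},{"ax":0,"ay":0,"az":-3,"x":-11,"y":-8,"z":-1,"gripper":100},{"ax":0,"ay":0,"az":-3,"x":-11,"y":-8,"z":-1,"gripper":100},{"ax":0,"ay":0,"az":-3,"x":-11,"y":-8,"z":-1,"gripper":100}]'
python3 - <<'E'
from h import *
tgt((.56,-.177,.30),np.pi/2)
E
```

```text
t: 1.42
position: [0.4471, 0.1728, 0.2646]
orientation: [0.01, 3.141, 0.001]
ft_force: [1.2, 0.5, -0.8]
grip_width: 0.0854
shift units [ -3.84 -11.63  -1.18] pos [0.4471 0.1728 0.2646] F [ 1.2  0.5 -0.8] t 1.42 w 0.0854
  turn units [ 0.01  0.01 -0.07]
  turn units [ 2.000e-02 -1.000e-02  3.593e+01]
```

Works. Go above the cap, a bit to its far side for a clear wrist view.

```bash
python3 -m creep '[{"ax":0,"ay":0,"az":0,"x":-3,"y":-11.6,"z":-1.5,"gripper":100},{"ax":0,"ay":0,"az":0,"x":-3,"y":-11.6,"z":-1.5,"gripper":100},{"ax":0,"ay":0,"az":0,"x":-3,"y":-11.6,"z":-1.5,"gripper":100},{"ax":0,"ay":0,"az":0,"x":-3,"y":-11.6,"z":-1.5,"gripper":100},{"ax":0,"ay":0,"az":0,"x":-3,"y":-11.6,"z":-1.5,"gripper":100},{"ax":0,"ay":0,"az":0,"x":-3,"y":-11.6,"z":-1.5,"gripper":100},{"ax":0,"ay":0,"az":0,"x":-3,"y":-11.6,"z":-1.5,"gripper":100},{"ax":0,"ay":0,"az":0,"x":-3,"y":-11.6,"z":-1.5,"gripper":100},{"ax":0,"ay":0,"az":0,"x":-3,"y":-11.6,"z":-1.5,"gripper":100},{"ax":0,"ay":0,"az":0,"x":-3,"y":-11.6,"z":-1.5,"gripper":100}]'
python3 - <<'E'
from h import *
tgt((.54,-.177,.30),np.pi/2)
c=cap("wrist");save(c,"w1")
print(proj(c,[[.5385,-.177,.14]]))
E
```

```text
t: 2.25
position: [0.5331, -0.1831, 0.3097]
orientation: [0.029, 3.14, -0.012]
ft_force: [-0.3, -0.8, -0.0]
grip_width: 0.0852
shift units [-0.23  0.21  0.32] pos [ 0.5331 -0.1831  0.3097] F [-0.3 -0.8 -0. ] t 2.25 w 0.0852
  turn units [-0.09  0.01 -0.21]
  turn units [2.000e-02 1.400e-01 3.579e+01]
[[326.00413861 191.90097184]]
```

View pics/w1.png

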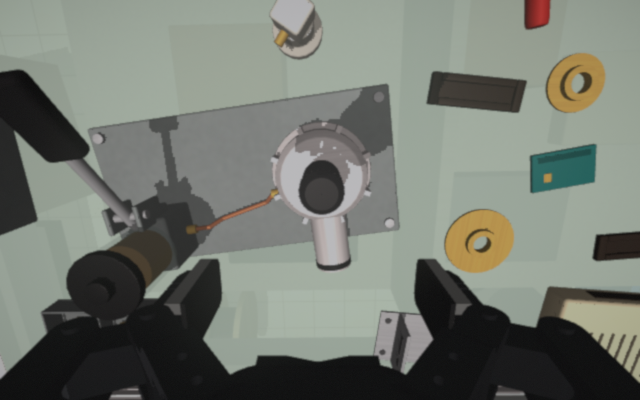

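```bash
python3 - <<'E'
from h import *
tgt((.54,-.177,.30),np.pi/2)
c=cap("wrist");save(c,"w2",(270,110,390,240),5);save(c,"w3",(0,60,200,190),4)
P=toplane(c,[(89,128),(386,84),(398,229)],.012);print(P)
d=P[1]-P[0];print(np.hypot(*d[:2]),np.rad2deg(np.arctan2(d[1],d[0]))-90)
d=P[2]-P[1];print(np.hypot(*d[:2]),np.rad2deg(np.arctan2(d[1],d[0])))
a=np.deg2rad(7);x=np.array([np.cos(a),np.sin(a)]);y=np.array([-x[1],x[0]])
for p,(u,v) in zip(P,[(-.1,-.2),(-.1,.2),(.1,.2)]): print("centre",p[:2]-u*x-v*y)
for o in yellow(c): print(o)
E
```

```text
shift units [-0.22  0.06  0.31] pos [ 0.5333 -0.1786  0.3092] F [-0.   0.3 -0.3] t 2.3 w 0.0856
  turn units [-0.04  0.   -0.16]
  turn units [ 0.    0.06 35.84]
[[ 0.47905168 -0.47974185  0.012     ]
 [ 0.43022563 -0.09252516  0.012     ]
 [ 0.62505499 -0.06693409  0.012     ]]
0.3902829127452178 7.186776263427959
0.19650288007321515 7.483029536630538
centre [ 0.55393243 -0.26904569]
centre [ 0.55385411 -0.27884746]
centre [ 0.55017424 -0.27763026]
([136.0, 266.0], [0.691, -0.4741, 0.0276])
([186.0, 229.0], [0.6242, -0.3735, 0.0069])
([474.0, 241.0], [0.6498, 0.048, 0.0489])
([542.0, 179.0], [0.5562, 0.1308, 0.0052])
([570.0, 84.0], [0.4335, 0.1454, 0.0353])
([276.0, 37.0], [0.3733, -0.2293, 0.0073])
```

View pics/w2.png

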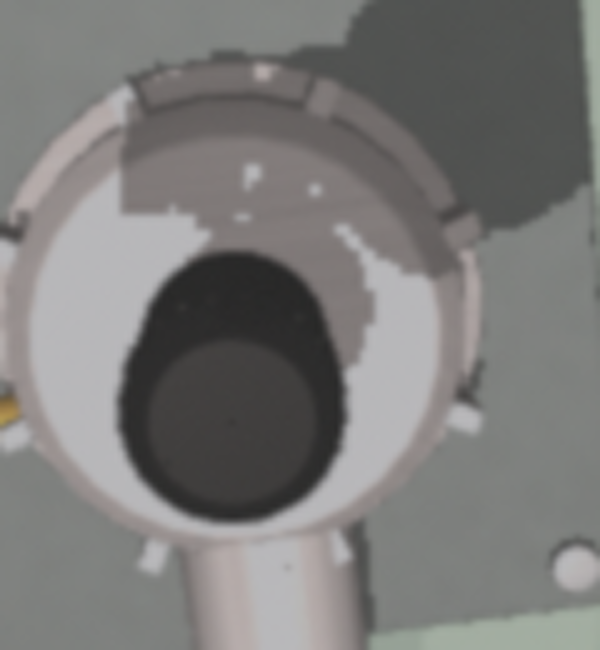

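View pics/w3.png

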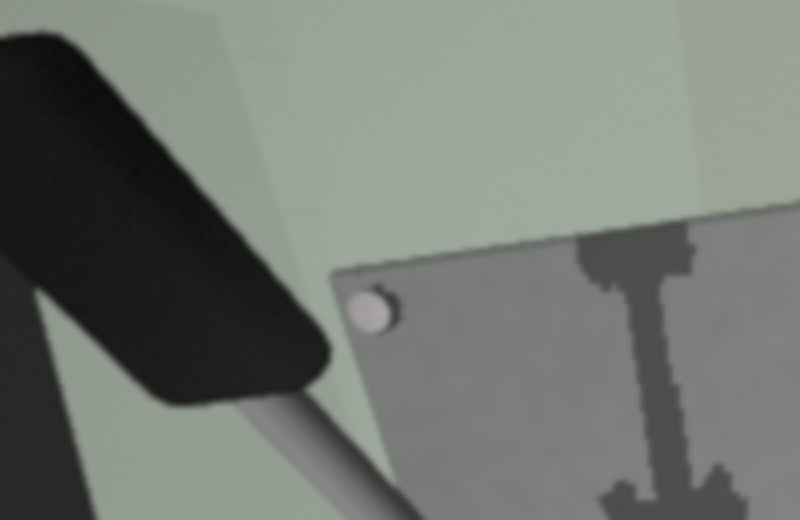

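```bash
python3 -m creep '[{"ax":0,"ay":0,"az":-0.2,"x":0,"y":0,"z":0,"gripper":100},{"ax":0,"ay":0,"az":-0.2,"x":0,"y":0,"z":0,"gripper":100}]'
cat >> h.py <<'E'
def captop(c,z=.14,lo=0,hi=75):
    "cap top disc: fit the outline near predicted"
    return None
E
python3 - <<'E'
from h import *
tgt((.54,-.177,.30),np.pi/2)
c=cap("wrist");save(c,"w4",(270,110,390,240),5)
g=cv2.cvtColor(c["img"],cv2.COLOR_BGR2GRAY)
m=cv2.inRange(g,52,72); m[:170]=0;m[225:]=0;m[:,:280]=0;m[:,360:]=0
n,l,st,ce=cv2.connectedComponentsWithStats(m)
for i in range(1,n):
    if st[i,4]>200: print(st[i],ce[i],toplane(c,ce[i],.14))
E
```

```text
t: 2.52
position: [0.5341, -0.1713, 0.3087]
orientation: [0.025, -3.141, -0.003]
ft_force: [0.6, 0.0, -0.3]
grip_width: 0.0855
shift units [-0.19 -0.19  0.29] pos [ 0.5341 -0.1713  0.3087] F [ 0.6  0.  -0.3] t 2.52 w 0.0855
  turn units [ 0.02 -0.    0.18]
  turn units [ 1.000e-02  3.000e-02 -3.582e+01]
[291 177  34  33 892] [307.33183857 192.98878924] [[ 0.54019659 -0.18171773  0.14      ]]
```

View pics/w4.png

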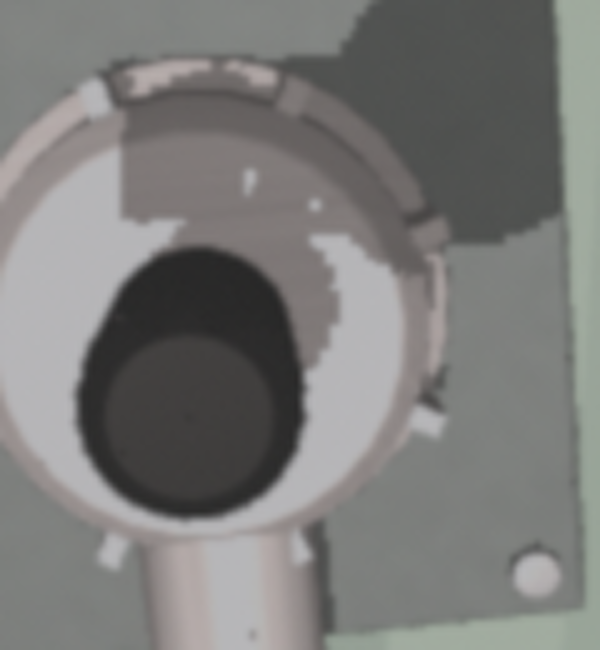

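```bash
python3 - <<'E'
from h import *
tgt((.54,-.181,.15),np.pi/2)
c=cap("wrist")
g=cv2.cvtColor(c["img"],cv2.COLOR_BGR2GRAY)
m=cv2.inRange(g,52,72); m[:170]=0;m[225:]=0;m[:,:280]=0;m[:,360:]=0
n,l,st,ce=cv2.connectedComponentsWithStats(m)
for i in range(1,n):
    if st[i,4]>200: print(st[i],ce[i],toplane(c,ce[i],.14))
E
```

```text
shift units [-0.19 -0.33  5.3 ] pos [ 0.5342 -0.1714  0.3089] F [ 0.2 -0.5  0.1] t 2.57 w 0.0856
  turn units [ 0.02 -0.    0.18]
  turn units [ 0.000e+00  3.000e-02 -3.582e+01]
[291 177  34  33 894] [307.36129754 192.96420582] [[ 0.54025079 -0.18181047  0.14      ]]
```

```bash
python3 -m creep '[{"ax":0,"ay":0,"az":0.2,"x":-0.2,"y":-0.33,"z":1.3,"gripper":100},{"ax":0,"ay":0,"az":0.2,"x":-0.2,"y":-0.33,"z":2.6,"gripper":100},{"ax":0,"ay":0,"az":0.2,"x":-0.2,"y":-0.33,"z":3.9,"gripper":100},{"ax":0,"ay":0,"az":0.2,"x":-0.2,"y":-0.33,"z":5,"gripper":100},{"ax":0,"ay":0,"az":0.2,"x":-0.2,"y":-0.33,"z":6,"gripper":100},{"ax":0,"ay":0,"az":0.2,"x":-0.2,"y":-0.33,"z":7,"gripper":100},{"ax":0,"ay":0,"az":0.2,"x":-0.2,"y":-0.33,"z":7,"gripper":100},{"ax":0,"ay":0,"az":0.2,"x":-0.2,"y":-0.33,"z":7,"gripper":100}]' 40
python3 - <<'E'
from h import *
tgt((.54,-.181,.098),np.pi/2)
c=cap("wrist");save(c,"w5")
E
```

```text
t: 3.28
position: [0.539, -0.1818, 0.098]
orientation: [-0.007, -3.138, -0.002]
ft_force: [-0.2, -0.9, 0.3]
grip_width: 0.0854
shift units [-0.03  0.03  0.  ] pos [ 0.539  -0.1818  0.098 ] F [-0.2 -0.9  0.3] t 3.28 w 0.0854
  turn units [ 0.02 -0.04 -0.05]
  turn units [-6.000e-02 -3.000e-02  3.595e+01]
```

View pics/w5.png

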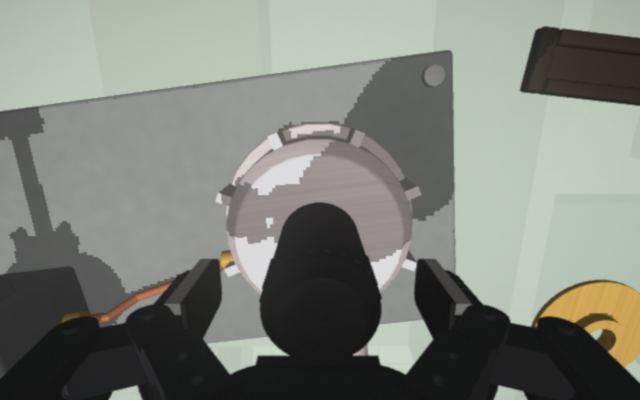

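```bash
python3 -m creep '[{"ax":0,"ay":0,"az":0,"x":0,"y":0,"z":0,"gripper":40},{"ax":0,"ay":0,"az":0,"x":0,"y":0,"z":0,"gripper":40},{"ax":0,"ay":0,"az":0,"x":0,"y":0,"z":0,"gripper":40},{"ax":0,"ay":0,"az":0,"x":0,"y":0,"z":0,"gripper":40},{"ax":0,"ay":0,"az":0,"x":0,"y":0,"z":0,"gripper":40},{"ax":0,"ay":0,"az":0,"x":0,"y":0,"z":0,"gripper":40},{"ax":0,"ay":0,"az":0,"x":0,"y":0,"z":-0.3,"gripper":40},{"ax":0,"ay":0,"az":0,"x":0,"y":0,"z":-0.6,"gripper":40}]' 40
```

```text
t: 4.0
position: [0.5396, -0.1832, 0.1173]
orientation: [-0.009, -3.14, -0.001]
ft_force: [-0.3, -0.1, -0.9]
grip_width: 0.0455
```

```bash
python3 -m creep '[{"ax":0,"ay":0,"az":0,"x":0,"y":0,"z":-1,"gripper":40},{"ax":0,"ay":0,"az":0,"x":0,"y":0,"z":-2,"gripper":40},{"ax":0,"ay":0,"az":0,"x":0,"y":0,"z":-2.6,"gripper":40},{"ax":0,"ay":0,"az":0,"x":0,"y":0.7,"z":-2.6,"gripper":40},{"ax":0,"ay":0,"az":0,"x":0.1,"y":1.8,"z":-2.6,"gripper":40},{"ax":0,"ay":0,"az":0,"x":0.2,"y":3,"z":-2.6,"gripper":40},{"ax":0,"ay":0,"az":0,"x":0.3,"y":4.2,"z":-2.5,"gripper":40},{"ax":0,"ay":0,"az":0,"x":0.3,"y":5,"z":-2.2,"gripper":40},{"ax":0,"ay":0,"az":0,"x":0.3,"y":5.6,"z":-1.6,"gripper":40},{"ax":0,"ay":0,"az":0,"x":0.3,"y":5.6,"z":-0.6,"gripper":40}]'
python3 - <<'E'
from h import *
tgt((.53,-.015,.040),np.pi/2)
c=cap("wrist");save(c,"w6")
E
```

```text
t: 4.83
position: [0.5351, -0.0088, 0.1377]
orientation: [-0.004, 3.134, 0.007]
ft_force: [1.6, 1.0, -2.0]
grip_width: 0.0455
shift units [ 0.2  -0.22  3.25] pos [ 0.5351 -0.0088  0.1377] F [ 1.6  1.  -2. ] t 4.83 w 0.0455
  turn units [0.05 0.09 0.03]
  turn units [ -0.14   0.09 -35.97]
```

View pics/w6.png

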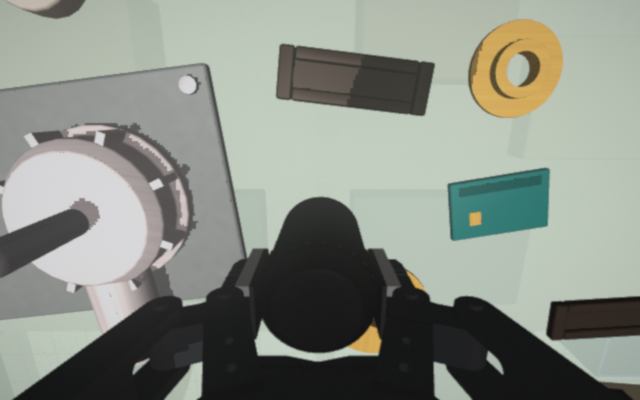

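```bash
python3 -m creep '[{"ax":0,"ay":0,"az":0,"x":0.1,"y":-0.1,"z":0.8,"gripper":40},{"ax":0,"ay":0,"az":0,"x":0.1,"y":-0.2,"z":1.6,"gripper":40},{"ax":0,"ay":0,"az":0,"x":0.1,"y":-0.2,"z":2.4,"gripper":40},{"ax":0,"ay":0,"az":0,"x":0.1,"y":-0.2,"z":2.8,"gripper":40},{"ax":0,"ay":0,"az":0,"x":0.1,"y":-0.2,"z":3,"gripper":40},{"ax":0,"ay":0,"az":0,"x":0.1,"y":-0.2,"z":3.1,"gripper":40},{"ax":0,"ay":0,"az":0,"x":0.1,"y":-0.2,"z":3.15,"gripper":40},{"ax":0,"ay":0,"az":0,"x":0.1,"y":-0.2,"z":3.15,"gripper":40}]'
```

```text
t: 5.55
position: [0.5299, -0.0218, 0.0416]
orientation: [0.01, 3.14, -0.0]
ft_force: [-1.0, -0.9, -2.0]
grip_width: 0.0459
```

```bash
python3 -m creep '[{"ax":0,"ay":0,"az":0,"x":0,"y":0,"z":0.06,"gripper":40},{"ax":0,"ay":0,"az":0,"x":0,"y":0,"z":0.1,"gripper":40},{"ax":0,"ay":0,"az":0,"x":0,"y":0,"z":0.1,"gripper":40}]'
python3 -m creep '[{"ax":0,"ay":0,"az":0,"x":0,"y":0,"z":0,"gripper":55},{"ax":0,"ay":0,"az":0,"x":0,"y":0,"z":0,"gripper":80},{"ax":0,"ay":0,"az":0,"x":0,"y":0,"z":0,"gripper":100},{"ax":0,"ay":0,"az":0,"x":0,"y":0,"z":0,"gripper":100},{"ax":0,"ay":0,"az":0,"x":0,"y":0,"z":0,"gripper":100}]'
```

```text
t: 5.8
position: [0.5308, -0.0217, 0.0411]
orientation: [0.009, 3.138, 0.001]
ft_force: [-4.0, 0.1, 12.3]
grip_width: 0.0457
t: 6.22
position: [0.529, -0.0216, 0.0375]
orientation: [0.01, 3.142, -0.0]
ft_force: [0.3, 0.1, -0.3]
grip_width: 0.0856
```

```bash
python3 -m creep '[{"ax":0,"ay":0,"az":0,"x":0,"y":0,"z":-1.3,"gripper":100},{"ax":0,"ay":0,"az":0,"x":0,"y":0,"z":-2.6,"gripper":100},{"ax":0,"ay":0,"az":0,"x":0,"y":0,"z":-3.9,"gripper":100},{"ax":0,"ay":0,"az":0,"x":-0.5,"y":0.3,"z":-4.6,"gripper":70},{"ax":0,"ay":0,"az":0,"x":-1.8,"y":1,"z":-4.6,"gripper":70},{"ax":0,"ay":0,"az":0,"x":-3,"y":1.8,"z":-4.6,"gripper":70},{"ax":0,"ay":0,"az":0,"x":-4,"y":2.4,"z":-4.6,"gripper":70},{"ax":0,"ay":0,"az":0,"x":-4,"y":2.4,"z":-4.6,"gripper":70},{"ax":0,"ay":0,"az":0,"x":-4,"y":2.4,"z":-4.6,"gripper":70},{"ax":0,"ay":0,"az":0,"x":-4,"y":2.4,"z":-4.6,"gripper":70}]'
python3 - <<'E'
from h import *
tgt((.65,.05,.03),np.pi/2)
c=cap("wrist");save(c,"w7")
for o in yellow(c): print(o)
E
```

```text
t: 7.05
position: [0.6488, 0.049, 0.1745]
orientation: [-0.01, -3.139, 0.003]
ft_force: [-0.1, -0.1, -0.3]
grip_width: 0.0598
shift units [-0.05  0.04  4.82] pos [0.6488 0.049  0.1745] F [-0.1 -0.1 -0.3] t 7.05 w 0.0598
  turn units [-0.02 -0.02 -0.07]
  turn units [-4.000e-02  3.000e-02  3.593e+01]
([318.0, 187.0], [0.6506, 0.0484, 0.0489])
([409.0, 86.0], [0.5559, 0.1307, 0.0054])
```

View pics/w7.png

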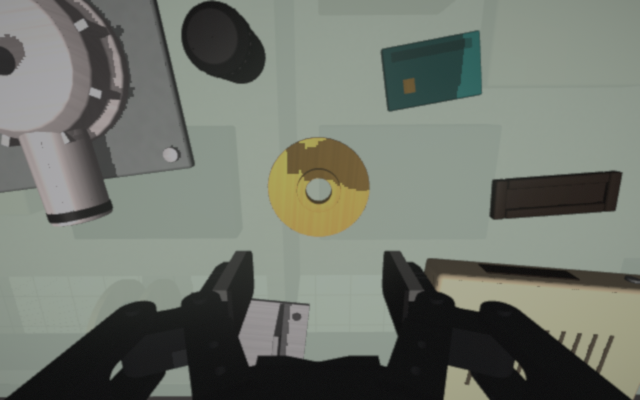

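```bash
python3 -m creep '[{"ax":0,"ay":0,"az":0,"x":-0.05,"y":0,"z":1.2,"gripper":56},{"ax":0,"ay":0,"az":0,"x":-0.05,"y":0,"z":2.4,"gripper":56},{"ax":0,"ay":0,"az":0,"x":-0.05,"y":0,"z":3.4,"gripper":56},{"ax":0,"ay":0,"az":0,"x":-0.05,"y":0,"z":4.2,"gripper":56},{"ax":0,"ay":0,"az":0,"x":-0.05,"y":0,"z":4.7,"gripper":56},{"ax":0,"ay":0,"az":0,"x":-0.05,"y":0,"z":4.9,"gripper":56},{"ax":0,"ay":0,"az":0,"x":-0.05,"y":0,"z":5,"gripper":56},{"ax":0,"ay":0,"az":0,"x":-0.05,"y":0,"z":5,"gripper":56},{"ax":0,"ay":0,"az":0,"x":-0.05,"y":0,"z":5,"gripper":56}]'
python3 - <<'E'
from h import *
tgt((.6506,.0484,.008),np.pi/2)
c=cap("wrist");save(c,"w8",(160,120,480,360),2)
for o in yellow(c): print(o)
E
```

```text
t: 7.85
position: [0.652, 0.0494, 0.0275]
orientation: [0.01, 3.138, 0.0]
ft_force: [0.1, -0.7, 0.5]
grip_width: 0.0479
shift units [ 0.05 -0.03  0.65] pos [0.652  0.0494 0.0275] F [ 0.1 -0.7  0.5] t 7.85 w 0.0479
  turn units [ 0.    0.04 -0.08]
  turn units [ 0.06 -0.   35.92]
([317.0, 240.0], [0.6494, 0.0485, 0.0481])
([494.0, 52.0], [0.5559, 0.1312, 0.006])
```

View pics/w8.png

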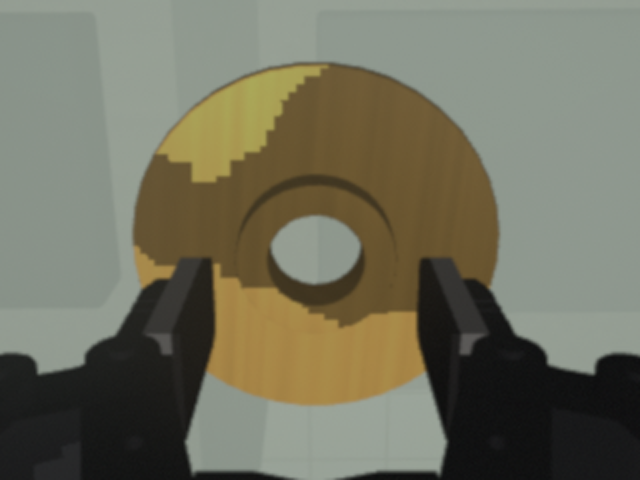

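```bash
python3 -m creep '[{"ax":0,"ay":0,"az":0,"x":0.05,"y":-0.03,"z":0.2,"gripper":56},{"ax":0,"ay":0,"az":0,"x":0.05,"y":-0.03,"z":0.4,"gripper":56},{"ax":0,"ay":0,"az":0,"x":0.05,"y":-0.03,"z":0.55,"gripper":56},{"ax":0,"ay":0,"az":0,"x":0.05,"y":-0.03,"z":0.55,"gripper":56},{"ax":0,"ay":0,"az":0,"x":0.05,"y":-0.03,"z":0.55,"gripper":56}]'
```

```text
t: 8.32
position: [0.6489, 0.049, 0.0083]
orientation: [-0.009, -3.14, 0.0]
ft_force: [0.0, -0.9, -0.4]
grip_width: 0.048
```

```bash
python3 -m creep '[{"ax":0,"ay":0,"az":0,"x":0,"y":0,"z":0.06,"gripper":56},{"ax":0,"ay":0,"az":0,"x":0,"y":0,"z":0.1,"gripper":56},{"ax":0,"ay":0,"az":0,"x":0,"y":0,"z":0.1,"gripper":56}]'
```

```text
t: 8.57
position: [0.6494, 0.049, 0.0058]
orientation: [-0.009, -3.141, 0.0]
ft_force: [-0.5, -0.8, -0.1]
grip_width: 0.0476
```

```bash
python3 -m creep '[{"ax":0,"ay":0,"az":0,"x":0,"y":0,"z":0.05,"gripper":56},{"ax":0,"ay":0,"az":0,"x":0,"y":0,"z":0.1,"gripper":56},{"ax":0,"ay":0,"az":0,"x":0,"y":0,"z":0.1,"gripper":56}]'
```

```text
t: 8.82
position: [0.6492, 0.049, 0.0027]
orientation: [-0.009, -3.141, -0.0]
ft_force: [-0.1, 0.4, 0.4]
grip_width: 0.0475
```

```bash
python3 -m creep '[{"ax":0,"ay":0,"az":0,"x":0,"y":0,"z":0,"gripper":40},{"ax":0,"ay":0,"az":0,"x":0,"y":0,"z":0,"gripper":40},{"ax":0,"ay":0,"az":0,"x":0,"y":0,"z":0,"gripper":40},{"ax":0,"ay":0,"az":0,"x":0,"y":0,"z":0,"gripper":40}]' 50
python3 -m creep '[{"ax":0,"ay":0,"az":0,"x":0,"y":0,"z":-0.2,"gripper":40},{"ax":0,"ay":0,"az":0,"x":0,"y":0,"z":-0.6,"gripper":40},{"ax":0,"ay":0,"az":0,"x":0,"y":0,"z":-1.2,"gripper":40},{"ax":0,"ay":0,"az":0,"x":0,"y":0,"z":-2.2,"gripper":40},{"ax":0,"ay":0,"az":0,"x":0,"y":0,"z":-3.3,"gripper":40},{"ax":0,"ay":0,"az":0,"x":0,"y":0,"z":-4.4,"gripper":40},{"ax":0,"ay":0,"az":0,"x":0,"y":0,"z":-5,"gripper":40},{"ax":0,"ay":0,"az":0,"x":0,"y":0,"z":-5,"gripper":40},{"ax":0,"ay":0,"az":0,"x":0,"y":0,"z":-5,"gripper":40}]'
python3 - <<'E'
from h import *
tgt((.54,-.178,.155),np.pi/2)
c=cap("wrist");save(c,"w9",(160,120,480,360),2)
for o in yellow(c,z=c and monitor.observe()["position"][2]+.001): print(o)
E
```

```text
t: 9.15
position: [0.6499, 0.0492, 0.0039]
orientation: [0.009, 3.141, 0.001]
ft_force: [-0.9, 0.9, 4.8]
grip_width: 0.04
t: 9.9
position: [0.65, 0.0486, 0.1544]
orientation: [0.01, 3.139, 0.0]
ft_force: [0.0, -0.3, -2.4]
grip_width: 0.0401
shift units [ 3.62 -7.58 -0.03] pos [0.65   0.0486 0.1544] F [ 0.  -0.3 -2.4] t 9.9 w 0.0401
  turn units [ 0.    0.03 -0.07]
  turn units [ 0.05 -0.   35.93]
([318.0, 261.0], [0.6495, 0.0479, 0.0473])
([415.0, 81.0], [0.5679, 0.0886, 0.0027])
```

View pics/w9.png

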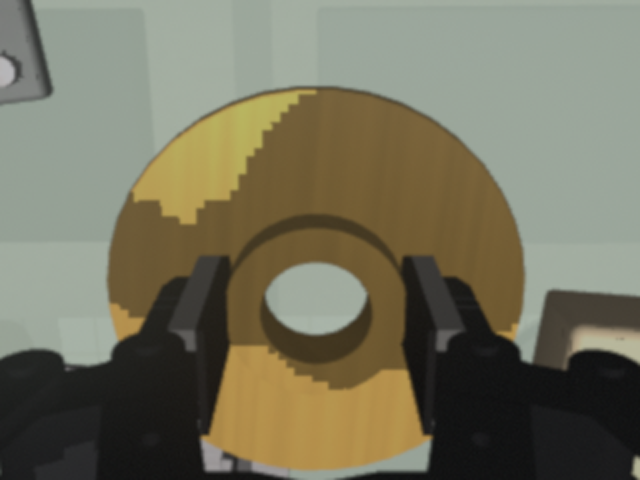

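```bash
python3 -m creep '[{"ax":0,"ay":0,"az":0,"x":0,"y":-1,"z":-0.5,"gripper":40},{"ax":0,"ay":0,"az":0,"x":0,"y":-2.2,"z":-0.8,"gripper":40},{"ax":0,"ay":0,"az":0,"x":0,"y":-3.4,"z":-0.8,"gripper":40},{"ax":0,"ay":0,"az":0,"x":0,"y":-4.6,"z":-0.8,"gripper":40},{"ax":0,"ay":0,"az":0,"x":0,"y":-5.8,"z":-0.8,"gripper":40},{"ax":0,"ay":0,"az":0,"x":0,"y":-6.8,"z":-0.8,"gripper":40},{"ax":0,"ay":0,"az":0,"x":0,"y":-7.6,"z":-0.8,"gripper":40},{"ax":0,"ay":0,"az":0,"x":0,"y":-7.6,"z":-0.8,"gripper":40},{"ax":0,"ay":0,"az":0,"x":0,"y":-7.6,"z":-0.8,"gripper":40},{"ax":0,"ay":0,"az":0,"x":0,"y":-7.6,"z":-0.8,"gripper":40}]'
python3 - <<'E'
from h import *
tgt((.54,-.18,.18),np.pi/2)
c=cap("wrist");save(c,"w10");save(c,"w10z",(260,0,380,120),5)
print(proj(c,[[.54,-.18,.13],[.54,-.18,.06]]))
t=cap("top");save(t,"t10",(360,150,440,220),8);print(proj(t,[[.54,-.18,.13],[.54,-.18,.06]]))
s=cap("side");save(s,"s10",(280,110,380,200),7);print(proj(s,[[.54,-.18,.13],[.54,-.18,.06]]))
E
```

```text
t: 10.78
position: [0.6472, -0.1776, 0.1746]
orientation: [-0.009, -3.138, -0.004]
ft_force: [0.9, 0.8, -1.3]
grip_width: 0.0399
shift units [ 3.57 -0.1  -0.17] pos [ 0.6472 -0.1776  0.1746] F [ 0.9  0.8 -1.3] t 10.78 w 0.0399
  turn units [ 0.03 -0.04 -0.07]
  turn units [-0.07 -0.05 35.93]
[[313.05603357  38.43434003]
 [314.12159243  59.72635863]]
[[397.11571732 183.65934171]
 [393.1479181  188.64248928]]
[[325.67309848 147.94825047]
 [325.31688491 163.58218517]]
```

View pics/w10.png

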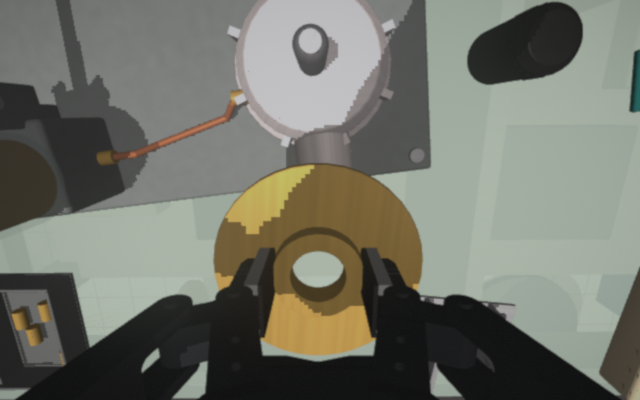

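View pics/w10z.png

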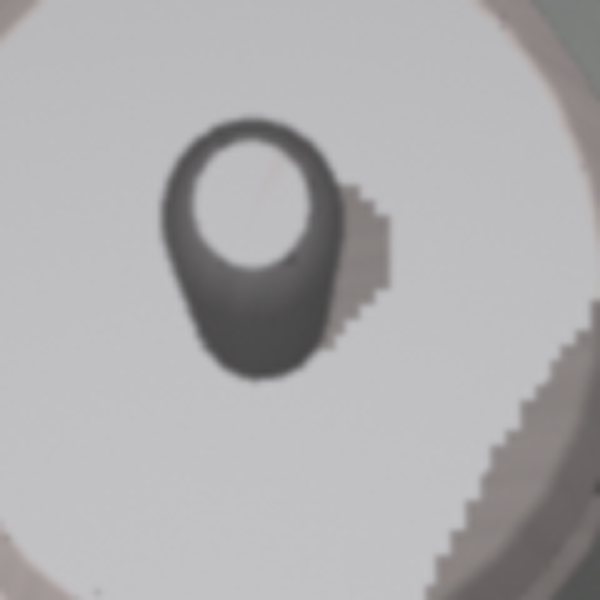

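View pics/s10.png

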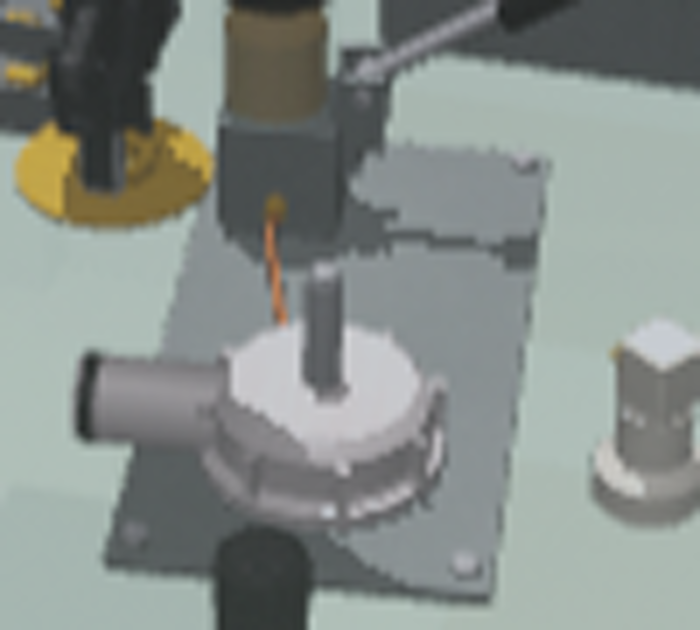

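```bash
python3 - <<'E'
from h import *
tgt((.54,-.18,.18),np.pi/2)
c=cap("wrist")
s=cap("side")
print(toplane(c,(310.2,40.6),.13),toplane(s,(326.1,148.3),.13))
for o in yellow(c,z=monitor.observe()["position"][2]+.001,amin=400): print(o)
E
```

```text
shift units [ 3.61 -0.13 -0.13] pos [ 0.6482 -0.1764  0.176 ] F [-0.  -0.5 -1.6] t 10.93 w 0.0397
  turn units [ 0.02 -0.02 -0.03]
  turn units [-2.000e-02 -4.000e-02  3.597e+01]
[[ 0.54199123 -0.18061288  0.13      ]] [[ 0.5380219  -0.17835838  0.13      ]]
([318.0, 261.0], [0.6462, -0.1771, 0.0463])
```

```bash
python3 -m creep '[{"ax":0,"ay":0,"az":0,"x":0.8,"y":0,"z":0,"gripper":40},{"ax":0,"ay":0,"az":0,"x":1.8,"y":-0.1,"z":0,"gripper":40},{"ax":0,"ay":0,"az":0,"x":2.8,"y":-0.1,"z":0,"gripper":40},{"ax":0,"ay":0,"az":0,"x":3.4,"y":-0.1,"z":0,"gripper":40},{"ax":0,"ay":0,"az":0,"x":3.6,"y":-0.1,"z":0.2,"gripper":40},{"ax":0,"ay":0,"az":0,"x":3.6,"y":-0.1,"z":0.7,"gripper":40},{"ax":0,"ay":0,"az":0,"x":3.6,"y":-0.1,"z":1,"gripper":40},{"ax":0,"ay":0,"az":0,"x":3.6,"y":-0.1,"z":1.15,"gripper":40},{"ax":0,"ay":0,"az":0,"x":3.6,"y":-0.1,"z":1.15,"gripper":40},{"ax":0,"ay":0,"az":0,"x":3.6,"y":-0.1,"z":1.15,"gripper":40}]'
python3 - <<'E'
from h import *
tgt((.5405,-.18,.14),np.pi/2)
c=cap("wrist");save(c,"w11",(240,180,400,320),5)
s=cap("side");save(s,"s11",(280,110,380,200),7)
E
```

```text
t: 11.87
position: [0.5404, -0.1811, 0.1424]
orientation: [-0.008, -3.141, 0.0]
ft_force: [0.6, -0.7, -2.3]
grip_width: 0.0397
shift units [-0.    0.04  0.08] pos [ 0.5404 -0.1811  0.1424] F [ 0.6 -0.7 -2.3] t 11.87 w 0.0397
  turn units [-0.   -0.   -0.06]
  turn units [-1.000e-02  0.000e+00  3.594e+01]
```

View pics/w11.png

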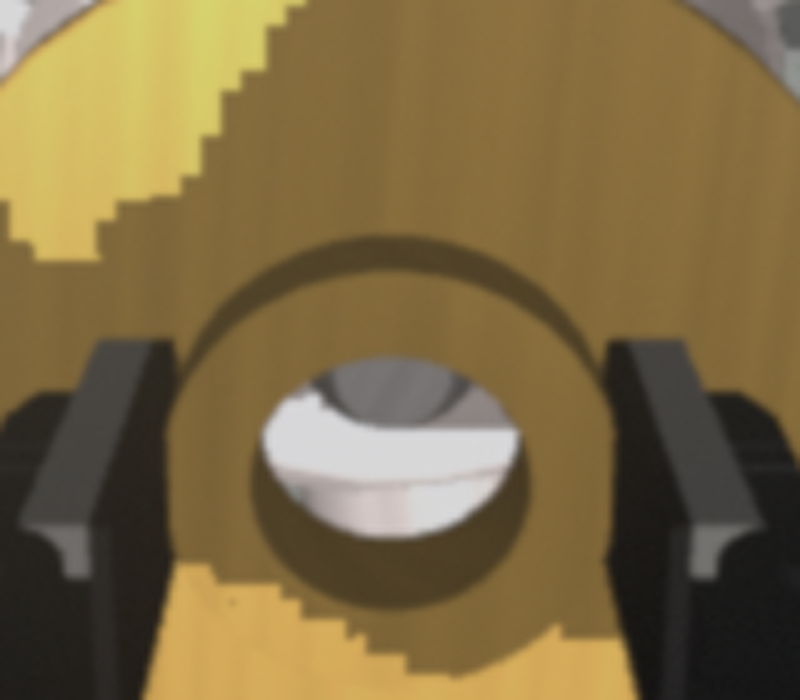

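View pics/s11.png

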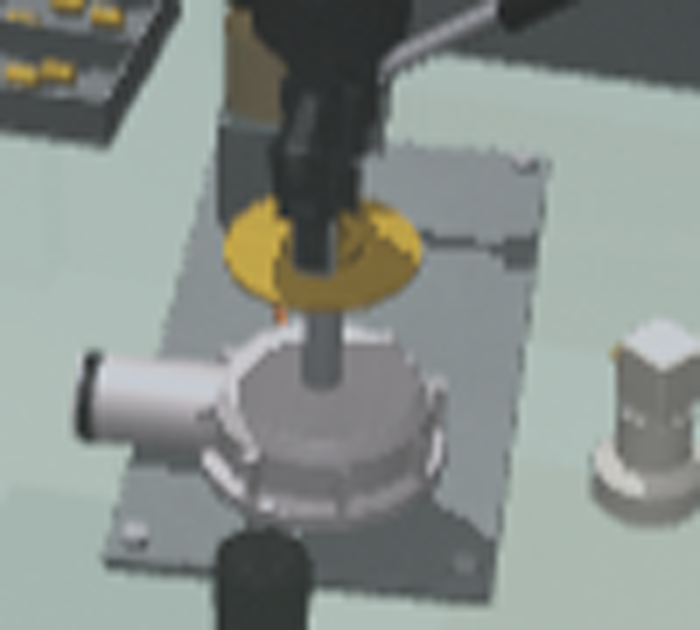

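```bash
python3 - <<'E'
from h import *
c=cap("wrist"); p=monitor.observe()["position"]; print(p)
print(toplane(c,(318.4,265.4),.13)-[.006,0,0])
# bore top circle: crop bottom edge 609, left 250,right 530 -> top rim z=TCP+.01
print(toplane(c,[(240+391/5,180+609/5)],p[2]+.010)-[.0125,0,0], toplane(c,[(240+250/5,180+485/5),(240+530/5,180+485/5)],p[2]+.010))
E
```

```text
[ 0.54076564 -0.18165927  0.14313536]
[[ 0.54143744 -0.18192883  0.13      ]]
[[ 0.54179609 -0.18208471  0.15313536]] [[ 0.54159917 -0.19466781  0.15313536]
 [ 0.54171877 -0.16956227  0.15313536]]
```

```bash
python3 -m creep '[{"ax":0,"ay":0,"az":0,"x":0,"y":0,"z":0.3,"gripper":40},{"ax":0,"ay":0,"az":0,"x":0,"y":0,"z":0.6,"gripper":40},{"ax":0,"ay":0,"az":0,"x":0,"y":0,"z":0.9,"gripper":40},{"ax":0,"ay":0,"az":0,"x":0,"y":0,"z":1.2,"gripper":40},{"ax":0,"ay":0,"az":0,"x":0,"y":0,"z":1.5,"gripper":40},{"ax":0,"ay":0,"az":0,"x":0,"y":0,"z":1.8,"gripper":40},{"ax":0,"ay":0,"az":0,"x":0,"y":0,"z":2.1,"gripper":40},{"ax":0,"ay":0,"az":0,"x":0,"y":0,"z":2.3,"gripper":40},{"ax":0,"ay":0,"az":0,"x":0,"y":0,"z":2.3,"gripper":40}]'
```

```text
t: 12.77
position: [0.5388, -0.1809, 0.0716]
orientation: [-0.009, -3.138, -0.001]
ft_force: [-0.3, 0.7, -1.5]
grip_width: 0.04
```

```bash
python3 -m creep '[{"ax":0,"ay":0,"az":0,"x":0,"y":0,"z":0.1,"gripper":40},{"ax":0,"ay":0,"az":0,"x":0,"y":0,"z":0.2,"gripper":40},{"ax":0,"ay":0,"az":0,"x":0,"y":0,"z":0.3,"gripper":40},{"ax":0,"ay":0,"az":0,"x":0,"y":0,"z":0.3,"gripper":40}]'
```

```text
t: 13.1
position: [0.5399, -0.1813, 0.0642]
orientation: [-0.009, -3.141, -0.0]
ft_force: [-0.1, -0.1, -2.7]
grip_width: 0.04
```

```bash
python3 -m creep '[{"ax":0,"ay":0,"az":0,"x":0,"y":0,"z":0.05,"gripper":40},{"ax":0,"ay":0,"az":0,"x":0,"y":0,"z":0.1,"gripper":40},{"ax":0,"ay":0,"az":0,"x":0,"y":0,"z":0.1,"gripper":40}]'
```

```text
t: 13.35
position: [0.5402, -0.1814, 0.0638]
orientation: [0.009, 3.141, 0.001]
ft_force: [-3.6, 2.8, 9.6]
grip_width: 0.04
```

Contact at TCP z≈0.064, exactly as expected. Release gently and rise.

```bash
python3 -m creep '[{"ax":0,"ay":0,"az":0,"x":0,"y":0,"z":-0.05,"gripper":60},{"ax":0,"ay":0,"az":0,"x":0,"y":0,"z":-0.05,"gripper":70},{"ax":0,"ay":0,"az":0,"x":0,"y":0,"z":-0.05,"gripper":70},{"ax":0,"ay":0,"az":0,"x":0,"y":0,"z":-0.4,"gripper":70},{"ax":0,"ay":0,"az":0,"x":0,"y":0,"z":-1,"gripper":70},{"ax":0,"ay":0,"az":0,"x":0,"y":0,"z":-2.2,"gripper":70},{"ax":0,"ay":0,"az":0,"x":0,"y":0,"z":-3.4,"gripper":70},{"ax":0,"ay":0,"az":0,"x":0,"y":0,"z":-4.2,"gripper":70}]'
python3 - <<'E'
from h import *
c=cap("wrist");save(c,"w12")
for n in ("side","top"):
    for o in yellow(cap(n),amin=60): print(n,o)
tgt((.3845,.292,.18),np.pi/2)
E
```

```text
t: 14.02
position: [0.5412, -0.1823, 0.1916]
orientation: [0.01, 3.137, -0.003]
ft_force: [1.2, -0.1, 1.7]
grip_width: 0.0599
side ([280.0, 312.0], [0.5131, 0.4254, 0.0274])
side ([337.0, 284.0], [0.3836, 0.2925, 0.0409])
side ([332.0, 245.0], [0.4321, 0.149, 0.0341])
side ([326.0, 163.0], [0.558, -0.2527, 0.0494])
side ([380.0, 71.0], [0.4673, -1.1853, 0.2692])
side ([565.0, 10.0], [-0.604, -2.3211, 0.3398])
side ([415.0, 1.0], [494.6059, -1298.9699, 1387.7654])
top ([632.0, 249.0], [0.323, -1.006, 0.023])
top ([258.0, 237.0], [0.3857, 0.2918, 0.0392])
top ([299.0, 223.0], [0.4338, 0.148, 0.0322])
top ([222.0, 201.0], [0.5157, 0.4245, 0.0254])
top ([388.0, 186.0], [0.5613, -0.1733, 0.0335])
top ([73.0, 174.0], [-1412.5716, 10.3337, 1413.2304])
top ([612.0, 189.0], [0.5489, -1.1689, 0.2037])
top ([51.0, 254.0], [-2139.0937, 10128.8686, 10351.3544])
top ([20.0, 229.0], [21.2229, 6203.4217, 6202.3322])
shift units [ 5.34 15.78  0.3 ] pos [ 0.5418 -0.1824  0.1908] F [-0.  -0.1  0.4] t 14.17 w 0.0595
  turn units [-0.02  0.07 -0.07]
  turn units [1.100e-01 3.000e-02 3.593e+01]
```

View pics/w12.png

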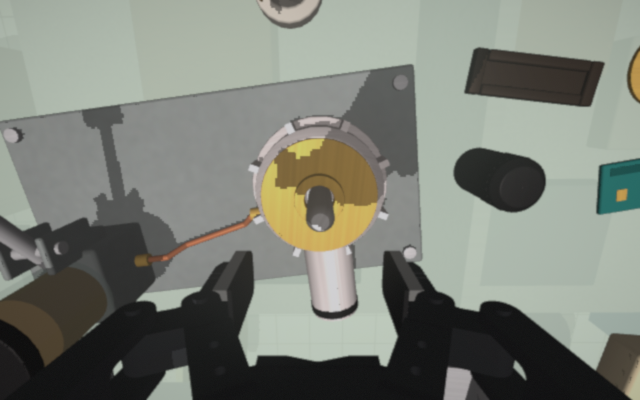

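```bash
python3 -m creep '[{"ax":0,"ay":0,"az":0,"x":5.3,"y":15.8,"z":0,"gripper":70},{"ax":0,"ay":0,"az":0,"x":5.3,"y":15.8,"z":0,"gripper":70},{"ax":0,"ay":0,"az":0,"x":5.3,"y":15.8,"z":0,"gripper":70},{"ax":0,"ay":0,"az":0,"x":5.3,"y":15.8,"z":0,"gripper":70},{"ax":0,"ay":0,"az":0,"x":5.3,"y":15.8,"z":0,"gripper":70},{"ax":0,"ay":0,"az":0,"x":5.3,"y":15.8,"z":0,"gripper":70},{"ax":0,"ay":0,"az":0,"x":5.3,"y":15.8,"z":0,"gripper":70},{"ax":0,"ay":0,"az":0,"x":5.3,"y":15.8,"z":0,"gripper":70},{"ax":0,"ay":0,"az":0,"x":5.3,"y":15.8,"z":0,"gripper":70},{"ax":0,"ay":0,"az":0,"x":5.3,"y":15.8,"z":0,"gripper":70}]'
python3 -m creep '[{"ax":0,"ay":0,"az":0,"x":0.9,"y":2.5,"z":0,"gripper":60},{"ax":0,"ay":0,"az":0,"x":0.9,"y":2.5,"z":0,"gripper":56},{"ax":0,"ay":0,"az":0,"x":0.9,"y":2.5,"z":0,"gripper":56},{"ax":0,"ay":0,"az":0,"x":0.9,"y":2.5,"z":0,"gripper":56}]'
python3 - <<'E'
from h import *
tgt((.3845,.292,.19),np.pi/2)
c=cap("wrist");save(c,"w13")
for o in yellow(c,amin=200): print(o)
E
```

```text
t: 15.0
position: [0.4078, 0.2157, 0.1865]
orientation: [-0.009, -3.14, 0.002]
ft_force: [1.4, 0.6, -0.3]
grip_width: 0.0597
t: 15.33
position: [0.3809, 0.2917, 0.186]
orientation: [0.001, -3.139, 0.003]
ft_force: [-0.4, -1.4, 0.6]
grip_width: 0.0477
shift units [-0.12  0.01 -0.13] pos [0.3809 0.2917 0.186 ] F [-0.4 -1.4  0.6] t 15.33 w 0.0477
  turn units [-0.02 -0.03  0.01]
  turn units [ 5.000e-02 -3.000e-02 -3.599e+01]
([441.0, 290.0], [0.5049, 0.4313, 0.0164])
([181.0, 232.0], [0.4334, 0.1465, 0.0353])
([316.0, 187.0], [0.3853, 0.2895, 0.0419])
```

View pics/w13.png

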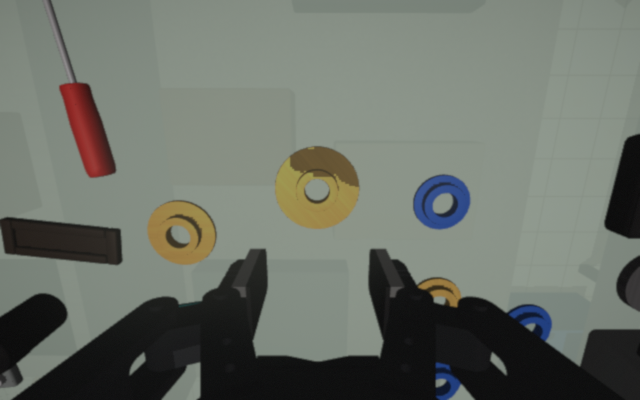

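```bash
python3 -m creep '[{"ax":0,"ay":0,"az":0,"x":-0.1,"y":-0.06,"z":1.2,"gripper":56},{"ax":0,"ay":0,"az":0,"x":-0.1,"y":-0.06,"z":2.4,"gripper":56},{"ax":0,"ay":0,"az":0,"x":-0.1,"y":-0.06,"z":3.5,"gripper":56},{"ax":0,"ay":0,"az":0,"x":-0.1,"y":-0.06,"z":4.5,"gripper":56},{"ax":0,"ay":0,"az":0,"x":-0.1,"y":-0.06,"z":5.1,"gripper":56},{"ax":0,"ay":0,"az":0,"x":-0.1,"y":-0.06,"z":5.3,"gripper":56},{"ax":0,"ay":0,"az":0,"x":-0.1,"y":-0.06,"z":5.3,"gripper":56},{"ax":0,"ay":0,"az":0,"x":-0.1,"y":-0.06,"z":5.3,"gripper":56}]'
python3 - <<'E'
from h import *
c=cap("wrist");save(c,"w14",(160,120,480,360),2)
o=[o for o in yellow(c,amin=2000)]; print(o)
tgt((*o[0][1][:2],.003),np.pi/2)
E
```

```text
t: 16.05
position: [0.3874, 0.2869, 0.0291]
orientation: [0.013, 3.141, -0.0]
ft_force: [-0.5, 0.2, -0.2]
grip_width: 0.0477
[([74.0, 308.0], [0.4291, 0.1368, 0.0255]), ([326.0, 238.0], [0.3846, 0.2894, 0.0415])]
shift units [-1.41 -5.02  0.89] pos [0.3879 0.2877 0.0298] F [ 0.5 -0.6  0.7] t 16.1 w 0.0477
  turn units [ 0.01  0.03 -0.09]
  turn units [ 4.000e-02 -2.000e-02  3.591e+01]
```

View pics/w14.png

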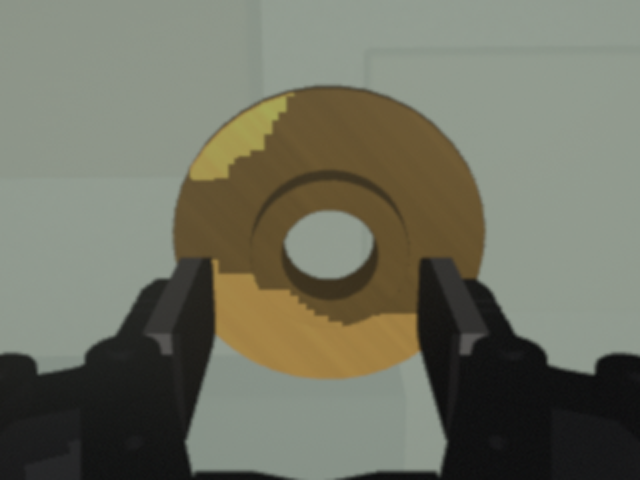

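```bash
python3 -m creep '[{"ax":0,"ay":0,"az":0,"x":0.08,"y":0.08,"z":0,"gripper":56},{"ax":0,"ay":0,"az":0,"x":0.08,"y":0.08,"z":0.2,"gripper":56},{"ax":0,"ay":0,"az":0,"x":0.08,"y":0.08,"z":0.4,"gripper":56},{"ax":0,"ay":0,"az":0,"x":0.08,"y":0.08,"z":0.6,"gripper":56},{"ax":0,"ay":0,"az":0,"x":0.08,"y":0.08,"z":0.75,"gripper":56},{"ax":0,"ay":0,"az":0,"x":0.08,"y":0.08,"z":0.85,"gripper":56},{"ax":0,"ay":0,"az":0,"x":0.08,"y":0.08,"z":0.85,"gripper":56}]'
python3 - <<'E'
from h import *
tgt((.3848,.2894,.003),np.pi/2)
c=cap("wrist");save(c,"w15",(160,120,480,360),2)
E
```

```text
t: 16.68
position: [0.3838, 0.2899, 0.0027]
orientation: [-0.01, -3.141, 0.001]
ft_force: [0.3, -0.0, 0.8]
grip_width: 0.0477
shift units [-0.03 -0.02 -0.01] pos [0.3838 0.2899 0.0027] F [ 0.3 -0.   0.8] t 16.68 w 0.0477
  turn units [-0.01 -0.01 -0.07]
  turn units [-1.000e-02  1.000e-02  3.593e+01]
```

View pics/w15.png

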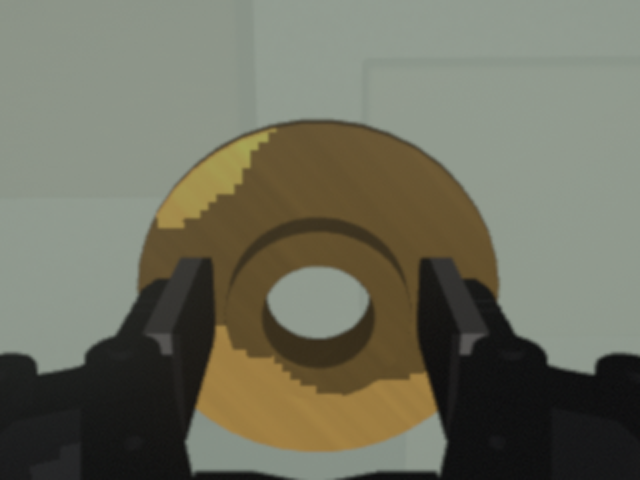

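```bash
python3 -m creep '[{"ax":0,"ay":0,"az":0,"x":-0.02,"y":0,"z":0,"gripper":40},{"ax":0,"ay":0,"az":0,"x":-0.02,"y":0,"z":0,"gripper":40},{"ax":0,"ay":0,"az":0,"x":-0.02,"y":0,"z":0,"gripper":40},{"ax":0,"ay":0,"az":0,"x":-0.02,"y":0,"z":0,"gripper":40}]' 50
python3 -m creep '[{"ax":0,"ay":0,"az":0,"x":0,"y":0,"z":-0.3,"gripper":40},{"ax":0,"ay":0,"az":0,"x":0,"y":0,"z":-1,"gripper":40},{"ax":0,"ay":0,"az":0,"x":0,"y":0,"z":-2,"gripper":40},{"ax":0,"ay":0,"az":0,"x":0,"y":0,"z":-3.2,"gripper":40},{"ax":0,"ay":0,"az":0,"x":0,"y":0,"z":-4.4,"gripper":40},{"ax":0,"ay":0,"az":0,"x":0,"y":0,"z":-5.4,"gripper":40},{"ax":0,"ay":0,"az":0,"x":-0.3,"y":-1,"z":-5.8,"gripper":40},{"ax":0,"ay":0,"az":0,"x":-0.7,"y":-2.2,"z":-5.8,"gripper":40},{"ax":0,"ay":0,"az":0,"x":-1.1,"y":-3.4,"z":-5.8,"gripper":40},{"ax":0,"ay":0,"az":0,"x":-1.5,"y":-4.6,"z":-5.8,"gripper":40}]'
python3 - <<'E'
from h import *
tgt((.5405,-.1815,.175),np.pi/2)
E
```

```text
t: 17.07
position: [0.3845, 0.2906, 0.0037]
orientation: [-0.009, -3.141, -0.001]
ft_force: [-1.8, -0.1, 6.8]
grip_width: 0.0399
t: 17.9
position: [0.429, 0.1504, 0.1777]
orientation: [0.008, 3.14, 0.001]
ft_force: [-0.2, -0.2, -0.8]
grip_width: 0.0397
shift units [ -3.77 -11.05   0.09] pos [0.429  0.1504 0.1777] F [-0.2 -0.2 -0.8] t 17.9 w 0.0397
  turn units [ 0.01  0.01 -0.06]
  turn units [ 2.000e-02 -1.000e-02  3.594e+01]
```

```bash
python3 -m creep '[{"ax":0,"ay":0,"az":0,"x":-0.4,"y":-1.2,"z":0,"gripper":40},{"ax":0,"ay":0,"az":0,"x":-0.8,"y":-2.4,"z":0,"gripper":40},{"ax":0,"ay":0,"az":0,"x":-1.2,"y":-3.6,"z":0,"gripper":40},{"ax":0,"ay":0,"az":0,"x":-1.6,"y":-4.8,"z":0,"gripper":40},{"ax":0,"ay":0,"az":0,"x":-2,"y":-6,"z":0,"gripper":40},{"ax":0,"ay":0,"az":0,"x":-2.5,"y":-7.2,"z":0,"gripper":40},{"ax":0,"ay":0,"az":0,"x":-2.9,"y":-8.4,"z":0,"gripper":40},{"ax":0,"ay":0,"az":0,"x":-3.3,"y":-9.6,"z":0,"gripper":40},{"ax":0,"ay":0,"az":0,"x":-3.6,"y":-10.6,"z":0,"gripper":40},{"ax":0,"ay":0,"az":0,"x":-3.75,"y":-11,"z":0,"gripper":40}]'
python3 -m creep '[{"ax":0,"ay":0,"az":0,"x":0,"y":0,"z":0,"gripper":40},{"ax":0,"ay":0,"az":0,"x":0,"y":0,"z":0.4,"gripper":40},{"ax":0,"ay":0,"az":0,"x":0,"y":0,"z":0.8,"gripper":40},{"ax":0,"ay":0,"az":0,"x":0,"y":0,"z":1,"gripper":40},{"ax":0,"ay":0,"az":0,"x":0,"y":0,"z":1,"gripper":40},{"ax":0,"ay":0,"az":0,"x":0,"y":0,"z":1,"gripper":40}]'
python3 - <<'E'
from h import *
tgt((.5405,-.1815,.143),np.pi/2)
c=cap("wrist");save(c,"w16",(240,180,400,320),5)
E
```

```text
t: 18.73
position: [0.5386, -0.1857, 0.1772]
orientation: [-0.021, -3.141, 0.008]
ft_force: [0.6, -0.6, -0.6]
grip_width: 0.0399
t: 19.23
position: [0.5391, -0.1773, 0.1469]
orientation: [-0.007, -3.141, -0.002]
ft_force: [-0.4, 0.7, -1.2]
grip_width: 0.0401
shift units [-0.05 -0.14  0.13] pos [ 0.5391 -0.1773  0.1469] F [-0.4  0.7 -1.2] t 19.23 w 0.0401
  turn units [ 0.01 -0.01 -0.05]
  turn units [-2.000e-02 -2.000e-02  3.595e+01]
```

View pics/w16.png

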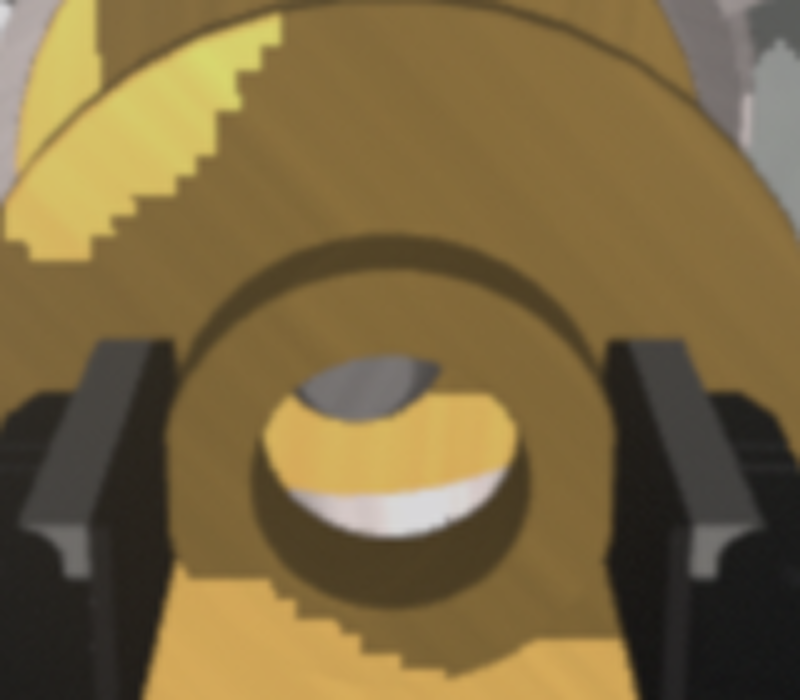

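```bash
python3 -m creep '[{"ax":0,"ay":0,"az":0,"x":-0.05,"y":-0.14,"z":0,"gripper":40},{"ax":0,"ay":0,"az":0,"x":-0.05,"y":-0.14,"z":0.1,"gripper":40},{"ax":0,"ay":0,"az":0,"x":-0.05,"y":-0.14,"z":0.1,"gripper":40}]'
python3 - <<'E'
from h import *
tgt((.5405,-.1815,.078),np.pi/2)
E
```

```text
t: 19.53
position: [0.5408, -0.1835, 0.1442]
orientation: [0.01, 3.141, -0.001]
ft_force: [-0.3, 0.1, -2.1]
grip_width: 0.04
shift units [0.01 0.07 2.21] pos [ 0.5408 -0.1835  0.1442] F [-0.3  0.1 -2.1] t 19.53 w 0.04
  turn units [-0.    0.   -0.08]
  turn units [1.000e-02 1.000e-02 3.592e+01]
```

```bash
python3 -m creep '[{"ax":0,"ay":0,"az":0,"x":0.01,"y":0.06,"z":0,"gripper":40},{"ax":0,"ay":0,"az":0,"x":0.01,"y":0.06,"z":0.3,"gripper":40},{"ax":0,"ay":0,"az":0,"x":0.01,"y":0.06,"z":0.6,"gripper":40},{"ax":0,"ay":0,"az":0,"x":0.01,"y":0.06,"z":0.9,"gripper":40},{"ax":0,"ay":0,"az":0,"x":0.01,"y":0.06,"z":1.2,"gripper":40},{"ax":0,"ay":0,"az":0,"x":0.01,"y":0.06,"z":1.5,"gripper":40},{"ax":0,"ay":0,"az":0,"x":0.01,"y":0.06,"z":1.8,"gripper":40},{"ax":0,"ay":0,"az":0,"x":0.01,"y":0.06,"z":2,"gripper":40},{"ax":0,"ay":0,"az":0,"x":0.01,"y":0.06,"z":2.1,"gripper":40},{"ax":0,"ay":0,"az":0,"x":0.01,"y":0.06,"z":2.15,"gripper":40}]'
```

```text
t: 20.37
position: [0.5401, -0.1811, 0.0787]
orientation: [-0.01, -3.141, -0.0]
ft_force: [0.2, 0.6, -1.3]
grip_width: 0.0397
```

```bash
python3 -m creep '[{"ax":0,"ay":0,"az":0,"x":0,"y":0,"z":0.05,"gripper":40},{"ax":0,"ay":0,"az":0,"x":0,"y":0,"z":0.1,"gripper":40},{"ax":0,"ay":0,"az":0,"x":0,"y":0,"z":0.12,"gripper":40},{"ax":0,"ay":0,"az":0,"x":0,"y":0,"z":0.12,"gripper":40}]'
```

```text
t: 20.7
position: [0.5407, -0.1814, 0.0778]
orientation: [0.01, 3.14, 0.001]
ft_force: [-2.4, 0.5, 6.3]
grip_width: 0.0396
```

Seated at 0.078 as expected. Release, rise, relocate the rest.

```bash
python3 -m creep '[{"ax":0,"ay":0,"az":0,"x":0,"y":0,"z":-0.05,"gripper":60},{"ax":0,"ay":0,"az":0,"x":0,"y":0,"z":-0.05,"gripper":70},{"ax":0,"ay":0,"az":0,"x":0,"y":0,"z":-0.05,"gripper":70},{"ax":0,"ay":0,"az":0,"x":0,"y":0,"z":-0.4,"gripper":70},{"ax":0,"ay":0,"az":0,"x":0,"y":0,"z":-1,"gripper":70},{"ax":0,"ay":0,"az":0,"x":0,"y":0,"z":-2.2,"gripper":70},{"ax":0,"ay":0,"az":0,"x":0,"y":0,"z":-3.4,"gripper":70},{"ax":0,"ay":0,"az":0,"x":0,"y":0,"z":-3.8,"gripper":70}]'
python3 - <<'E'
from h import *
c=cap("wrist");save(c,"w17",(160,80,480,320),2)
for n in ("side","top"):
    for o in yellow(cap(n),amin=60)[:6]: print(n,o)
tgt((.433,.1475,.19),np.pi/2)
E
```

```text
t: 21.37
position: [0.5433, -0.1829, 0.1963]
orientation: [0.01, 3.132, -0.005]
ft_force: [0.5, 0.5, -0.1]
grip_width: 0.0596
side ([280.0, 312.0], [0.5131, 0.4254, 0.0274])
side ([331.0, 253.0], [0.4272, 0.181, 0.0338])
side ([325.0, 162.0], [0.5583, -0.2555, 0.0516])
side ([380.0, 69.0], [0.4893, -1.1948, 0.2565])
side ([564.0, 10.0], [-0.6021, -2.3214, 0.3407])
side ([419.0, 1.0], [-0.2025, -0.6865, 1.6175])
top ([631.0, 247.0], [0.3253, -1.0038, 0.0246])
top ([290.0, 224.0], [0.4297, 0.1795, 0.0321])
top ([222.0, 201.0], [0.5157, 0.4245, 0.0254])
top ([387.0, 186.0], [0.5619, -0.1721, 0.0326])
top ([75.0, 176.0], [0.565, 0.9964, 0.0742])
top ([610.0, 182.0], [0.563, -1.0969, 0.1344])
shift units [ 3.68 10.95  0.04] pos [ 0.5414 -0.1817  0.192 ] F [-0.2  0.   0.4] t 21.52 w 0.0597
  turn units [-0.01  0.04 -0.07]
  turn units [7.000e-02 2.000e-02 3.593e+01]
```

View pics/w17.png

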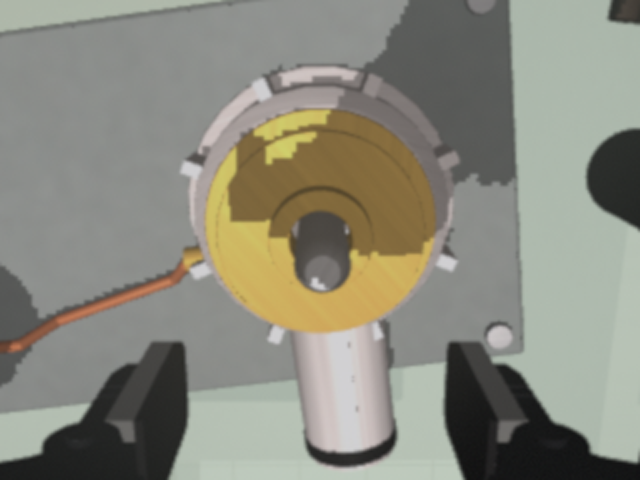

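```bash
python3 -m creep '[{"ax":0,"ay":0,"az":0,"x":3.75,"y":12,"z":0,"gripper":60},{"ax":0,"ay":0,"az":0,"x":3.75,"y":12,"z":0,"gripper":56},{"ax":0,"ay":0,"az":0,"x":3.75,"y":12,"z":0,"gripper":56},{"ax":0,"ay":0,"az":0,"x":3.75,"y":12,"z":0,"gripper":56},{"ax":0,"ay":0,"az":0,"x":3.75,"y":12,"z":0,"gripper":56},{"ax":0,"ay":0,"az":0,"x":3.75,"y":12,"z":0,"gripper":56},{"ax":0,"ay":0,"az":0,"x":3.75,"y":12,"z":0,"gripper":56},{"ax":0,"ay":0,"az":0,"x":3.75,"y":12,"z":0,"gripper":56},{"ax":0,"ay":0,"az":0,"x":3.75,"y":12,"z":0,"gripper":56},{"ax":0,"ay":0,"az":0,"x":3.75,"y":12,"z":0,"gripper":56}]'
python3 -m creep '[{"ax":0,"ay":0,"az":0,"x":0,"y":0,"z":0,"gripper":56},{"ax":0,"ay":0,"az":0,"x":0,"y":0,"z":0.6,"gripper":56},{"ax":0,"ay":0,"az":0,"x":0,"y":0,"z":1.5,"gripper":56},{"ax":0,"ay":0,"az":0,"x":0,"y":0,"z":1.5,"gripper":56},{"ax":0,"ay":0,"az":0,"x":0,"y":0,"z":1.5,"gripper":56}]'
python3 - <<'E'
from h import *
c=cap("wrist");save(c,"w18")
for o in yellow(c,amin=600):print(o)
tgt((.428,.18,.03),np.pi/2)
E
```

```text
t: 22.35
position: [0.4248, 0.1895, 0.1883]
orientation: [0.015, -3.136, -0.007]
ft_force: [-0.6, 0.8, -0.4]
grip_width: 0.0476
t: 22.77
position: [0.4288, 0.1771, 0.1434]
orientation: [-0.014, -3.137, 0.005]
ft_force: [0.3, -0.9, 0.1]
grip_width: 0.0481
([578.0, 280.0], [0.5145, 0.4228, 0.0288])
([320.0, 194.0], [0.4291, 0.1775, 0.035])
shift units [0.07 0.08 3.83] pos [0.4302 0.1779 0.1448] F [ 0.7  0.5 -0.1] t 22.82 w 0.0481
  turn units [-0.02 -0.01 -0.1 ]
  turn units [-2.00e-02  3.00e-02  3.59e+01]
```

View pics/w18.png

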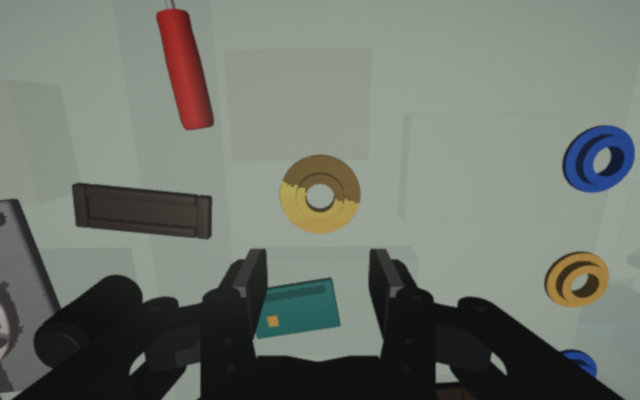

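```bash
python3 -m creep '[{"ax":0,"ay":0,"az":0,"x":0.03,"y":0,"z":1.2,"gripper":56},{"ax":0,"ay":0,"az":0,"x":0.03,"y":0,"z":2.4,"gripper":56},{"ax":0,"ay":0,"az":0,"x":0.03,"y":0,"z":3.3,"gripper":56},{"ax":0,"ay":0,"az":0,"x":0.03,"y":0,"z":3.8,"gripper":56},{"ax":0,"ay":0,"az":0,"x":0.03,"y":0,"z":3.8,"gripper":56},{"ax":0,"ay":0,"az":0,"x":0.03,"y":0,"z":3.8,"gripper":56}]'
python3 - <<'E'
from h import *
c=cap("wrist");save(c,"w19",(160,120,480,360),2)
o=yellow(c,amin=2500);print(o)
tgt((*o[-1][1][:2],.003),np.pi/2)
E
```

```text
t: 23.32
position: [0.4301, 0.1792, 0.0317]
orientation: [0.011, 3.141, -0.0]
ft_force: [0.4, -0.5, 0.4]
grip_width: 0.0478
[([316.0, 239.0], [0.4289, 0.1777, 0.035])]
shift units [ 0.07 -0.07  0.98] pos [0.431  0.1797 0.0325] F [0.3 0.  0.6] t 23.37 w 0.0479
  turn units [ 0.01  0.03 -0.08]
  turn units [ 5.000e-02 -2.000e-02  3.592e+01]
```

View pics/w19.png

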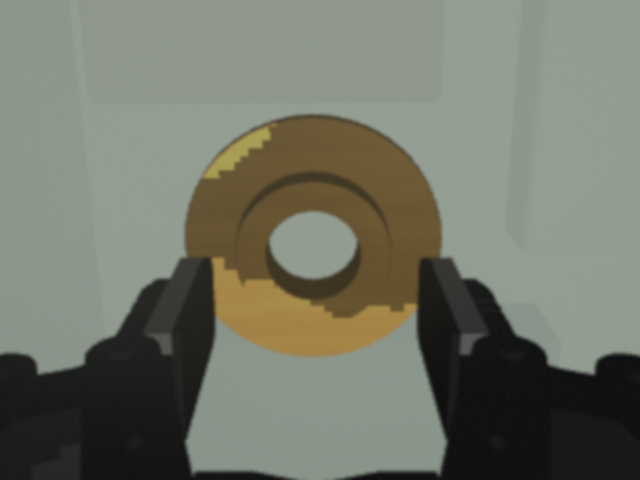

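```bash
python3 -m creep '[{"ax":0,"ay":0,"az":0,"x":0.05,"y":-0.04,"z":0.2,"gripper":56},{"ax":0,"ay":0,"az":0,"x":0.05,"y":-0.04,"z":0.4,"gripper":56},{"ax":0,"ay":0,"az":0,"x":0.05,"y":-0.04,"z":0.6,"gripper":56},{"ax":0,"ay":0,"az":0,"x":0.05,"y":-0.04,"z":0.8,"gripper":56},{"ax":0,"ay":0,"az":0,"x":0.05,"y":-0.04,"z":0.92,"gripper":56},{"ax":0,"ay":0,"az":0,"x":0.05,"y":-0.04,"z":0.92,"gripper":56},{"ax":0,"ay":0,"az":0,"x":0.05,"y":-0.04,"z":0.92,"gripper":56}]'
python3 - <<'E'
from h import *
tgt((.4289,.1777,.003),np.pi/2)
c=cap("wrist");save(c,"w20",(160,120,480,360),2)
E
```

```text
t: 23.95
position: [0.4276, 0.1783, 0.003]
orientation: [-0.009, -3.141, 0.0]
ft_force: [0.2, 0.2, -0.3]
grip_width: 0.048
shift units [-0.04 -0.02  0.  ] pos [0.4276 0.1783 0.003 ] F [ 0.2  0.2 -0.3] t 23.95 w 0.048
  turn units [-0.   -0.   -0.07]
  turn units [-1.000e-02  1.000e-02  3.593e+01]
```

View pics/w20.png

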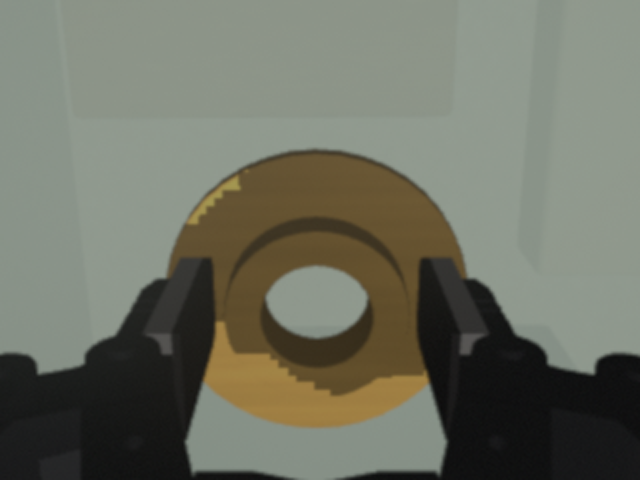

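```bash
python3 -m creep '[{"ax":0,"ay":0,"az":0,"x":-0.02,"y":0,"z":0,"gripper":40},{"ax":0,"ay":0,"az":0,"x":-0.02,"y":0,"z":0,"gripper":40},{"ax":0,"ay":0,"az":0,"x":-0.02,"y":0,"z":0,"gripper":40},{"ax":0,"ay":0,"az":0,"x":-0.02,"y":0,"z":0,"gripper":40}]' 50
python3 -m creep '[{"ax":0,"ay":0,"az":0,"x":0,"y":0,"z":-0.3,"gripper":40},{"ax":0,"ay":0,"az":0,"x":0,"y":0,"z":-1,"gripper":40},{"ax":0,"ay":0,"az":0,"x":0,"y":0,"z":-2,"gripper":40},{"ax":0,"ay":0,"az":0,"x":0,"y":0,"z":-3.2,"gripper":40},{"ax":0,"ay":0,"az":0,"x":0,"y":0,"z":-4.4,"gripper":40},{"ax":0,"ay":0,"az":0,"x":0,"y":0,"z":-5.4,"gripper":40},{"ax":0,"ay":0,"az":0,"x":-0.3,"y":-1,"z":-5.8,"gripper":40},{"ax":0,"ay":0,"az":0,"x":-0.7,"y":-2.2,"z":-5.8,"gripper":40},{"ax":0,"ay":0,"az":0,"x":-1,"y":-3.4,"z":-5.8,"gripper":40},{"ax":0,"ay":0,"az":0,"x":-1.4,"y":-4.6,"z":-5.8,"gripper":40}]'
python3 -m creep '[{"ax":0,"ay":0,"az":0,"x":-0.4,"y":-1.2,"z":0,"gripper":40},{"ax":0,"ay":0,"az":0,"x":-0.8,"y":-2.4,"z":0,"gripper":40},{"ax":0,"ay":0,"az":0,"x":-1.2,"y":-3.6,"z":0,"gripper":40},{"ax":0,"ay":0,"az":0,"x":-1.6,"y":-4.8,"z":0,"gripper":40},{"ax":0,"ay":0,"az":0,"x":-2,"y":-6,"z":0,"gripper":40},{"ax":0,"ay":0,"az":0,"x":-2.3,"y":-6.8,"z":0.2,"gripper":40},{"ax":0,"ay":0,"az":0,"x":-2.35,"y":-7.3,"z":0.5,"gripper":40},{"ax":0,"ay":0,"az":0,"x":-2.35,"y":-7.4,"z":0.8,"gripper":40},{"ax":0,"ay":0,"az":0,"x":-2.35,"y":-7.4,"z":1,"gripper":40},{"ax":0,"ay":0,"az":0,"x":-2.35,"y":-7.4,"z":1,"gripper":40}]'
python3 -m creep '[{"ax":0,"ay":0,"az":0,"x":0,"y":0,"z":0,"gripper":40},{"ax":0,"ay":0,"az":0,"x":0,"y":0,"z":0,"gripper":40}]'
python3 - <<'E'
from h import *
tgt((.5405,-.1815,.143),np.pi/2)
c=cap("wrist");save(c,"w21",(240,180,400,320),5)
E
```

```text
t: 24.33
position: [0.4283, 0.1785, 0.0037]
orientation: [0.009, 3.142, 0.001]
ft_force: [-0.5, 0.2, 5.7]
grip_width: 0.0397
t: 25.17
position: [0.4694, 0.0387, 0.1781]
orientation: [0.007, 3.141, 0.001]
ft_force: [0.2, 0.1, -2.6]
grip_width: 0.0398
t: 26.0
position: [0.5372, -0.18, 0.1452]
orientation: [-0.008, -3.137, -0.005]
ft_force: [-0.9, 0.4, -0.9]
grip_width: 0.0398
t: 26.17
position: [0.5391, -0.1801, 0.1476]
orientation: [0.005, 3.141, 0.002]
ft_force: [0.7, 0.3, -0.9]
grip_width: 0.0399
shift units [-0.05 -0.05  0.15] pos [ 0.5391 -0.1801  0.1476] F [ 0.7  0.3 -0.9] t 26.17 w 0.0399
  turn units [ 0.01  0.01 -0.03]
  turn units [ 1.000e-02 -2.000e-02  3.597e+01]
```

View pics/w21.png

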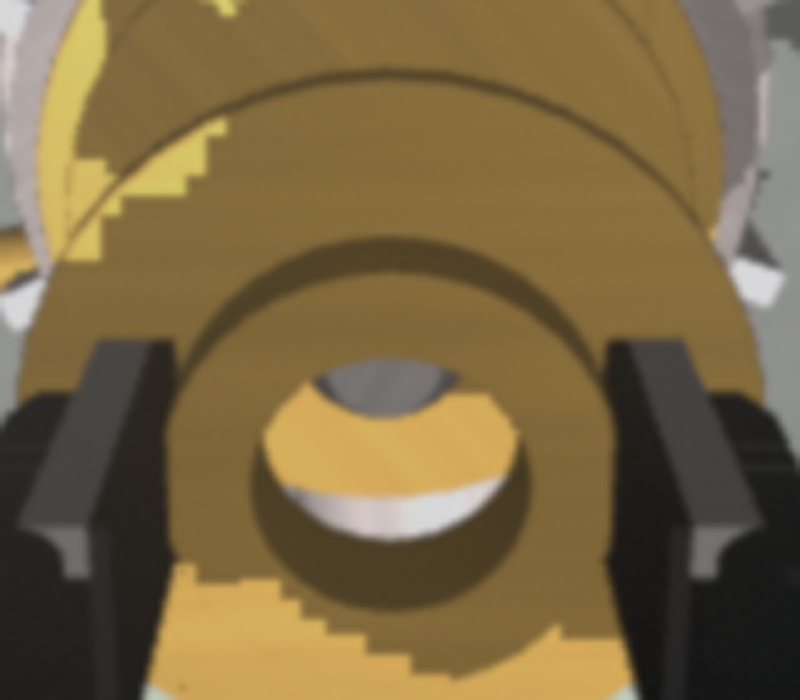

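```bash
python3 -m creep '[{"ax":0,"ay":0,"az":0,"x":-0.04,"y":-0.04,"z":0,"gripper":40},{"ax":0,"ay":0,"az":0,"x":-0.04,"y":-0.04,"z":0.1,"gripper":40},{"ax":0,"ay":0,"az":0,"x":-0.04,"y":-0.04,"z":0.4,"gripper":40},{"ax":0,"ay":0,"az":0,"x":-0.04,"y":-0.04,"z":0.7,"gripper":40},{"ax":0,"ay":0,"az":0,"x":-0.04,"y":-0.04,"z":1,"gripper":40},{"ax":0,"ay":0,"az":0,"x":-0.04,"y":-0.04,"z":1.3,"gripper":40},{"ax":0,"ay":0,"az":0,"x":-0.04,"y":-0.04,"z":1.5,"gripper":40},{"ax":0,"ay":0,"az":0,"x":-0.04,"y":-0.04,"z":1.65,"gripper":40},{"ax":0,"ay":0,"az":0,"x":-0.04,"y":-0.04,"z":1.75,"gripper":40},{"ax":0,"ay":0,"az":0,"x":-0.04,"y":-0.04,"z":1.75,"gripper":40}]'
```

```text
t: 27.05
position: [0.5394, -0.1834, 0.094]
orientation: [-0.009, -3.14, -0.001]
ft_force: [-0.1, 0.7, -0.9]
grip_width: 0.0401
```

```bash
python3 -m creep '[{"ax":0,"ay":0,"az":0,"x":0,"y":0,"z":0.05,"gripper":40},{"ax":0,"ay":0,"az":0,"x":0,"y":0,"z":0.1,"gripper":40},{"ax":0,"ay":0,"az":0,"x":0,"y":0,"z":0.14,"gripper":40},{"ax":0,"ay":0,"az":0,"x":0,"y":0,"z":0.14,"gripper":40}]'
```

```text
t: 27.38
position: [0.5402, -0.1834, 0.0918]
orientation: [0.009, 3.14, 0.001]
ft_force: [-2.8, 1.2, 4.3]
grip_width: 0.0401
```

```bash
python3 -m creep '[{"ax":0,"ay":0,"az":0,"x":0,"y":0,"z":-0.02,"gripper":60},{"ax":0,"ay":0,"az":0,"x":0,"y":0,"z":-0.05,"gripper":70},{"ax":0,"ay":0,"az":0,"x":0,"y":0,"z":-0.05,"gripper":70},{"ax":0,"ay":0,"az":0,"x":0,"y":0,"z":-0.4,"gripper":70},{"ax":0,"ay":0,"az":0,"x":0,"y":0,"z":-1,"gripper":70},{"ax":0,"ay":0,"az":0,"x":0,"y":0,"z":-2.2,"gripper":70},{"ax":0,"ay":0,"az":0,"x":0,"y":0,"z":-3.2,"gripper":70},{"ax":0,"ay":0,"az":0,"x":0,"y":0,"z":-3.4,"gripper":70}]'
python3 - <<'E'
from h import *
c=cap("wrist");save(c,"w22",(160,80,480,320),2)
for n in ("side","top"):
    for o in yellow(cap(n),amin=60)[:5]: print(n,o)
tgt((.5145,.424,.19),np.pi/2)
E
```

```text
t: 28.05
position: [0.5431, -0.1856, 0.1993]
orientation: [0.01, 3.131, -0.006]
ft_force: [0.2, -1.1, 1.2]
grip_width: 0.06
side ([280.0, 312.0], [0.5131, 0.4253, 0.0274])
side ([325.0, 161.0], [0.559, -0.2594, 0.0544])
side ([380.0, 70.0], [0.4735, -1.1854, 0.2706])
side ([564.0, 10.0], [-0.5984, -2.3211, 0.3423])
side ([419.0, 1.0], [-0.2335, -0.6141, 1.6956])
top ([632.0, 248.0], [0.3251, -1.0096, 0.0207])
top ([625.0, 232.0], [0.3904, -0.994, 0.0185])
top ([222.0, 201.0], [0.5157, 0.4245, 0.0254])
top ([387.0, 186.0], [0.5613, -0.1717, 0.0323])
top ([74.0, 174.0], [0.8275, 0.985, 0.2063])
shift units [ 0.98 20.25  0.11] pos [ 0.5401 -0.1837  0.1934] F [ 0.9  0.6 -0.5] t 28.2 w 0.0599
  turn units [-0.    0.02 -0.07]
  turn units [3.000e-02 0.000e+00 3.593e+01]
```

View pics/w22.png

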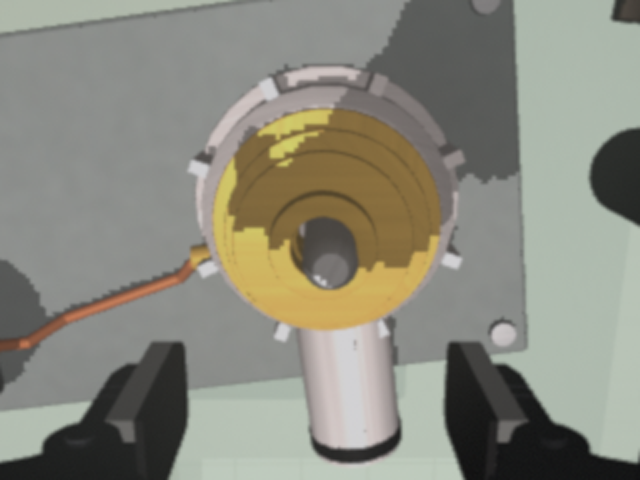

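```bash
python3 -m creep '[{"ax":0,"ay":0,"az":0,"x":0.9,"y":20.2,"z":0,"gripper":60},{"ax":0,"ay":0,"az":0,"x":0.9,"y":20.2,"z":0,"gripper":56},{"ax":0,"ay":0,"az":0,"x":0.9,"y":20.2,"z":0,"gripper":56},{"ax":0,"ay":0,"az":0,"x":0.9,"y":20.2,"z":0,"gripper":56},{"ax":0,"ay":0,"az":0,"x":0.9,"y":20.2,"z":0,"gripper":56},{"ax":0,"ay":0,"az":0,"x":0.9,"y":20.2,"z":0,"gripper":56},{"ax":0,"ay":0,"az":0,"x":0.9,"y":20.2,"z":0,"gripper":56},{"ax":0,"ay":0,"az":0,"x":0.9,"y":20.2,"z":0,"gripper":56},{"ax":0,"ay":0,"az":0,"x":0.9,"y":20.2,"z":0,"gripper":56},{"ax":0,"ay":0,"az":0,"x":0.9,"y":20.2,"z":0,"gripper":56}]'
python3 - <<'E'
from h import *
tgt((.5145,.424,.145),np.pi/2)
E
```

```text
t: 29.03
position: [0.5218, 0.2344, 0.1905]
orientation: [-0.009, -3.138, 0.003]
ft_force: [0.5, 0.1, 0.2]
grip_width: 0.0478
shift units [0.28 6.32 1.51] pos [0.5218 0.2344 0.1905] F [0.5 0.1 0.2] t 29.03 w 0.0478
  turn units [-0.02 -0.04 -0.07]
  turn units [-7.000e-02  3.000e-02  3.593e+01]
```

```bash
python3 -m creep '[{"ax":0,"ay":0,"az":0,"x":0.1,"y":1.3,"z":0.2,"gripper":56},{"ax":0,"ay":0,"az":0,"x":0.1,"y":2.6,"z":0.5,"gripper":56},{"ax":0,"ay":0,"az":0,"x":0.2,"y":3.9,"z":0.8,"gripper":56},{"ax":0,"ay":0,"az":0,"x":0.2,"y":5,"z":1.2,"gripper":56},{"ax":0,"ay":0,"az":0,"x":0.2,"y":5.9,"z":1.5,"gripper":56},{"ax":0,"ay":0,"az":0,"x":0.2,"y":5.9,"z":1.5,"gripper":56},{"ax":0,"ay":0,"az":0,"x":0.2,"y":5.9,"z":1.5,"gripper":56},{"ax":0,"ay":0,"az":0,"x":0.2,"y":5.9,"z":1.5,"gripper":56}]'
python3 - <<'E'
from h import *
c=cap("wrist");save(c,"w23")
for o in yellow(c,amin=600):print(o)
tgt((.5145,.424,.03),np.pi/2)
E
```

```text
t: 29.7
position: [0.5185, 0.408, 0.1459]
orientation: [-0.011, -3.14, 0.006]
ft_force: [0.8, -1.1, 0.5]
grip_width: 0.0478
([336.0, 189.0], [0.515, 0.423, 0.028])
shift units [0.17 0.56 3.89] pos [0.5194 0.4074 0.1468] F [ 0.  -0.4  0.4] t 29.75 w 0.0477
  turn units [-0.03 -0.01 -0.1 ]
  turn units [-1.00e-02  5.00e-02  3.59e+01]
```

View pics/w23.png

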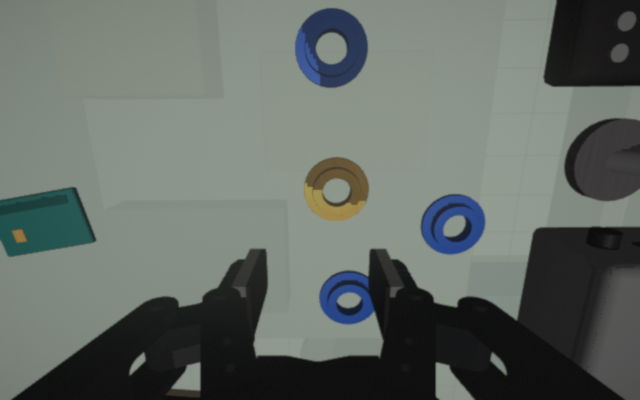

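```bash
python3 -m creep '[{"ax":0,"ay":0,"az":0,"x":0.12,"y":0.45,"z":0.6,"gripper":56},{"ax":0,"ay":0,"az":0,"x":0.12,"y":0.45,"z":1.6,"gripper":56},{"ax":0,"ay":0,"az":0,"x":0.12,"y":0.45,"z":2.6,"gripper":56},{"ax":0,"ay":0,"az":0,"x":0.12,"y":0.45,"z":3.4,"gripper":56},{"ax":0,"ay":0,"az":0,"x":0.12,"y":0.45,"z":3.8,"gripper":56},{"ax":0,"ay":0,"az":0,"x":0.12,"y":0.45,"z":3.8,"gripper":56},{"ax":0,"ay":0,"az":0,"x":0.12,"y":0.45,"z":3.8,"gripper":56},{"ax":0,"ay":0,"az":0,"x":0.12,"y":0.45,"z":3.8,"gripper":56}]'
python3 - <<'E'
from h import *
c=cap("wrist");save(c,"w24",(160,120,480,360),2)
o=yellow(c,amin=2000);print(o)
tgt((.515,.423,.003),np.pi/2)
E
```

```text
t: 30.42
position: [0.5172, 0.4236, 0.036]
orientation: [0.011, 3.138, 0.004]
ft_force: [1.3, 0.7, 0.4]
grip_width: 0.0476
[([318.0, 234.0], [0.5149, 0.4231, 0.0283])]
shift units [ 0.08 -0.04  1.11] pos [0.5172 0.424  0.0363] F [ 0.   1.  -0.7] t 30.47 w 0.048
  turn units [ 0.03  0.04 -0.08]
  turn units [ 0.07 -0.05 35.92]
```

View pics/w24.png

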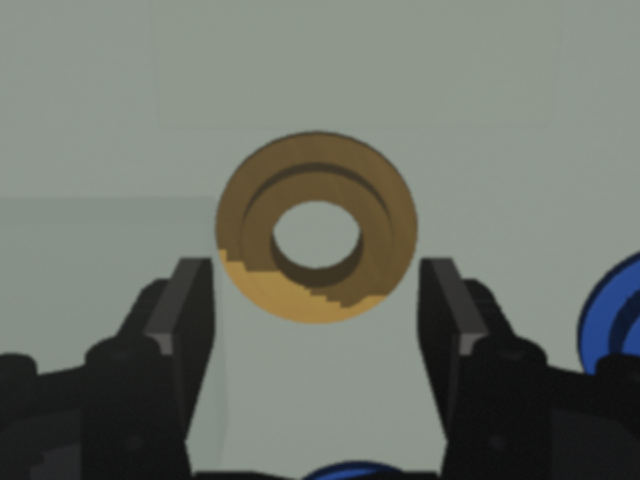

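```bash
python3 -m creep '[{"ax":0,"ay":0,"az":0,"x":0.06,"y":-0.03,"z":0.2,"gripper":56},{"ax":0,"ay":0,"az":0,"x":0.06,"y":-0.03,"z":0.4,"gripper":56},{"ax":0,"ay":0,"az":0,"x":0.06,"y":-0.03,"z":0.6,"gripper":56},{"ax":0,"ay":0,"az":0,"x":0.06,"y":-0.03,"z":0.8,"gripper":56},{"ax":0,"ay":0,"az":0,"x":0.06,"y":-0.03,"z":0.95,"gripper":56},{"ax":0,"ay":0,"az":0,"x":0.06,"y":-0.03,"z":1.03,"gripper":56},{"ax":0,"ay":0,"az":0,"x":0.06,"y":-0.03,"z":1.03,"gripper":56},{"ax":0,"ay":0,"az":0,"x":0.06,"y":-0.03,"z":1.03,"gripper":56}]'
python3 - <<'E'
from h import *
tgt((.515,.4232,.003),np.pi/2)
c=cap("wrist");save(c,"w25",(160,120,480,360),2)
E
```

```text
t: 31.13
position: [0.5134, 0.4224, 0.0026]
orientation: [-0.009, -3.141, 0.0]
ft_force: [-0.0, -0.2, 1.4]
grip_width: 0.0476
shift units [-0.05  0.03 -0.01] pos [0.5134 0.4224 0.0026] F [-0.  -0.2  1.4] t 31.13 w 0.0476
  turn units [-0.   -0.   -0.07]
  turn units [-1.000e-02  1.000e-02  3.593e+01]
```

View pics/w25.png

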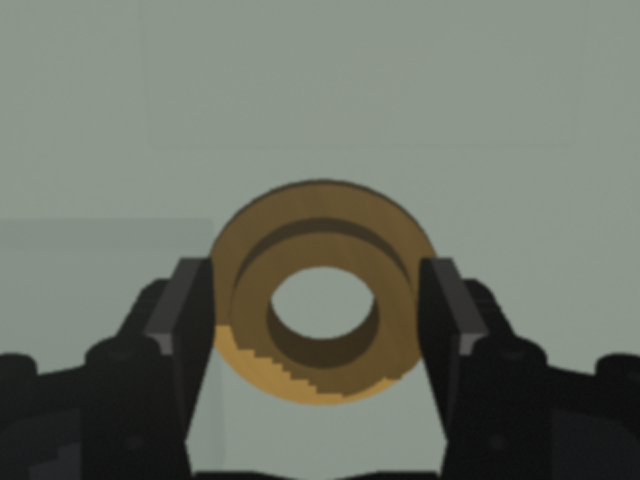

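```bash
python3 -m creep '[{"ax":0,"ay":0,"az":0,"x":-0.02,"y":0.03,"z":0,"gripper":40},{"ax":0,"ay":0,"az":0,"x":-0.02,"y":0.03,"z":0,"gripper":40},{"ax":0,"ay":0,"az":0,"x":-0.02,"y":0.03,"z":0,"gripper":40},{"ax":0,"ay":0,"az":0,"x":-0.02,"y":0.03,"z":0,"gripper":40}]' 50
python3 -m creep '[{"ax":0,"ay":0,"az":0,"x":0,"y":0,"z":-0.3,"gripper":40},{"ax":0,"ay":0,"az":0,"x":0,"y":0,"z":-1,"gripper":40},{"ax":0,"ay":0,"az":0,"x":0,"y":0,"z":-2,"gripper":40},{"ax":0,"ay":0,"az":0,"x":0,"y":0,"z":-3.2,"gripper":40},{"ax":0,"ay":0,"az":0,"x":0,"y":0,"z":-4.4,"gripper":40},{"ax":0,"ay":0,"az":0,"x":0,"y":-0.2,"z":-5.4,"gripper":40},{"ax":0,"ay":0,"az":0,"x":0,"y":-1,"z":-5.8,"gripper":40},{"ax":0,"ay":0,"az":0,"x":-0.1,"y":-2.2,"z":-5.8,"gripper":40},{"ax":0,"ay":0,"az":0,"x":-0.2,"y":-3.4,"z":-5.8,"gripper":40},{"ax":0,"ay":0,"az":0,"x":-0.2,"y":-4.6,"z":-5.8,"gripper":40}]'
python3 -m creep '[{"ax":0,"ay":0,"az":0,"x":-0.1,"y":-1.2,"z":0,"gripper":40},{"ax":0,"ay":0,"az":0,"x":-0.1,"y":-2.4,"z":0,"gripper":40},{"ax":0,"ay":0,"az":0,"x":-0.2,"y":-3.6,"z":0,"gripper":40},{"ax":0,"ay":0,"az":0,"x":-0.2,"y":-4.8,"z":0,"gripper":40},{"ax":0,"ay":0,"az":0,"x":-0.3,"y":-6,"z":0,"gripper":40},{"ax":0,"ay":0,"az":0,"x":-0.3,"y":-7.2,"z":0,"gripper":40},{"ax":0,"ay":0,"az":0,"x":-0.4,"y":-8.4,"z":0,"gripper":40},{"ax":0,"ay":0,"az":0,"x":-0.4,"y":-9.6,"z":0,"gripper":40},{"ax":0,"ay":0,"az":0,"x":-0.5,"y":-10.8,"z":0,"gripper":40},{"ax":0,"ay":0,"az":0,"x":-0.6,"y":-12,"z":0,"gripper":40}]'
python3 - <<'E'
from h import *
tgt((.5405,-.1815,.147),np.pi/2)
E
```

```text
t: 31.52
position: [0.5144, 0.4242, 0.0039]
orientation: [0.009, 3.141, 0.002]
ft_force: [-1.9, -0.8, 5.1]
grip_width: 0.0399
t: 32.35
position: [0.5199, 0.2837, 0.1772]
orientation: [0.009, 3.14, -0.0]
ft_force: [0.9, -0.6, -1.4]
grip_width: 0.0399
t: 33.18
position: [0.5348, -0.0765, 0.177]
orientation: [0.01, 3.141, 0.0]
ft_force: [-0.2, -0.2, -0.2]
grip_width: 0.0401
shift units [-0.21 -3.5   1.  ] pos [ 0.5348 -0.0765  0.177 ] F [-0.2 -0.2 -0.2] t 33.18 w 0.0401
  turn units [ 0.    0.01 -0.07]
  turn units [ 1.000e-02 -1.000e-02  3.593e+01]
```

```bash
python3 -m creep '[{"ax":0,"ay":0,"az":0,"x":-0.1,"y":-1.1,"z":0,"gripper":40},{"ax":0,"ay":0,"az":0,"x":-0.2,"y":-2.2,"z":0,"gripper":40},{"ax":0,"ay":0,"az":0,"x":-0.2,"y":-3,"z":0.2,"gripper":40},{"ax":0,"ay":0,"az":0,"x":-0.2,"y":-3.45,"z":0.6,"gripper":40},{"ax":0,"ay":0,"az":0,"x":-0.2,"y":-3.45,"z":1,"gripper":40},{"ax":0,"ay":0,"az":0,"x":-0.2,"y":-3.45,"z":1,"gripper":40},{"ax":0,"ay":0,"az":0,"x":-0.2,"y":-3.45,"z":1,"gripper":40},{"ax":0,"ay":0,"az":0,"x":-0.2,"y":-3.45,"z":1,"gripper":40}]'
python3 - <<'E'
from h import *
tgt((.5405,-.1815,.106),np.pi/2)
c=cap("wrist");save(c,"w26",(240,180,400,320),5)
E
```

```text
t: 33.85
position: [0.541, -0.1774, 0.1472]
orientation: [0.007, 3.141, 0.001]
ft_force: [-0.1, -0.5, -0.0]
grip_width: 0.04
shift units [ 0.02 -0.14  1.37] pos [ 0.541  -0.1774  0.1472] F [-0.1 -0.5 -0. ] t 33.85 w 0.04
  turn units [ 0.01  0.01 -0.05]
  turn units [ 1.000e-02 -1.000e-02  3.595e+01]
```

View pics/w26.png

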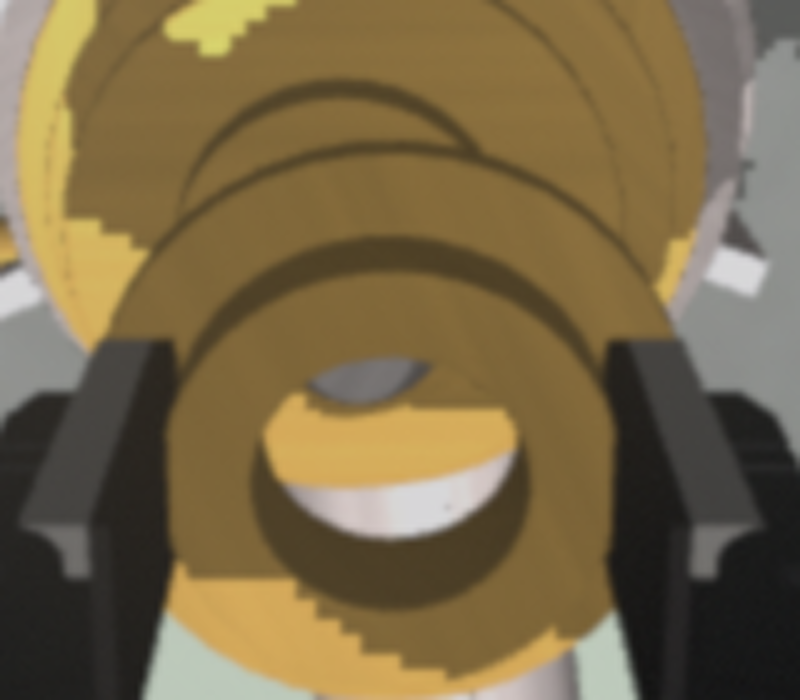

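```bash
python3 -m creep '[{"ax":0,"ay":0,"az":0,"x":0.03,"y":-0.12,"z":0,"gripper":40},{"ax":0,"ay":0,"az":0,"x":0.03,"y":-0.12,"z":0,"gripper":40},{"ax":0,"ay":0,"az":0,"x":0.03,"y":-0.12,"z":0.15,"gripper":40},{"ax":0,"ay":0,"az":0,"x":0.03,"y":-0.12,"z":0.4,"gripper":40},{"ax":0,"ay":0,"az":0,"x":0.03,"y":-0.12,"z":0.6,"gripper":40},{"ax":0,"ay":0,"az":0,"x":0.03,"y":-0.12,"z":0.8,"gripper":40},{"ax":0,"ay":0,"az":0,"x":0.03,"y":-0.12,"z":1,"gripper":40},{"ax":0,"ay":0,"az":0,"x":0.03,"y":-0.12,"z":1.15,"gripper":40},{"ax":0,"ay":0,"az":0,"x":0.03,"y":-0.12,"z":1.27,"gripper":40},{"ax":0,"ay":0,"az":0,"x":0.03,"y":-0.12,"z":1.27,"gripper":40}]'
```

```text
t: 34.73
position: [0.5389, -0.1816, 0.1075]
orientation: [-0.009, -3.14, -0.001]
ft_force: [-0.4, -0.2, -1.5]
grip_width: 0.04
```

```bash
python3 -m creep '[{"ax":0,"ay":0,"az":0,"x":0,"y":0,"z":0.05,"gripper":40},{"ax":0,"ay":0,"az":0,"x":0,"y":0,"z":0.1,"gripper":40},{"ax":0,"ay":0,"az":0,"x":0,"y":0,"z":0.14,"gripper":40},{"ax":0,"ay":0,"az":0,"x":0,"y":0,"z":0.14,"gripper":40}]'
```

```text
t: 35.07
position: [0.5399, -0.1821, 0.1058]
orientation: [0.01, 3.14, 0.0]
ft_force: [-2.1, -0.3, 4.7]
grip_width: 0.04
```

```bash
python3 -m creep '[{"ax":0,"ay":0,"az":0,"x":0,"y":0,"z":-0.05,"gripper":60},{"ax":0,"ay":0,"az":0,"x":0,"y":0,"z":-0.05,"gripper":70},{"ax":0,"ay":0,"az":0,"x":0,"y":0,"z":-0.05,"gripper":70},{"ax":0,"ay":0,"az":0,"x":0,"y":0,"z":-0.4,"gripper":80},{"ax":0,"ay":0,"az":0,"x":0,"y":0,"z":-1,"gripper":100},{"ax":0,"ay":0,"az":0,"x":0,"y":0,"z":-2.2,"gripper":100},{"ax":0,"ay":0,"az":0,"x":0,"y":0,"z":-2.8,"gripper":100},{"ax":0,"ay":0,"az":0,"x":0,"y":0,"z":-2.8,"gripper":100}]'
python3 - <<'E'
from h import *
c=cap("wrist");save(c,"w27",(160,60,560,360),2)
tgt((.53,-.0217,.19),np.pi/2)
E
```

```text
t: 35.73
position: [0.5428, -0.1837, 0.1943]
orientation: [0.01, 3.131, -0.005]
ft_force: [0.4, 0.2, -0.1]
grip_width: 0.0855
shift units [0.42 5.37 0.05] pos [ 0.5415 -0.183   0.1918] F [ 0.2 -0.4  0.1] t 35.78 w 0.0855
  turn units [-0.02  0.07 -0.07]
  turn units [1.200e-01 3.000e-02 3.593e+01]
```

View pics/w27.png

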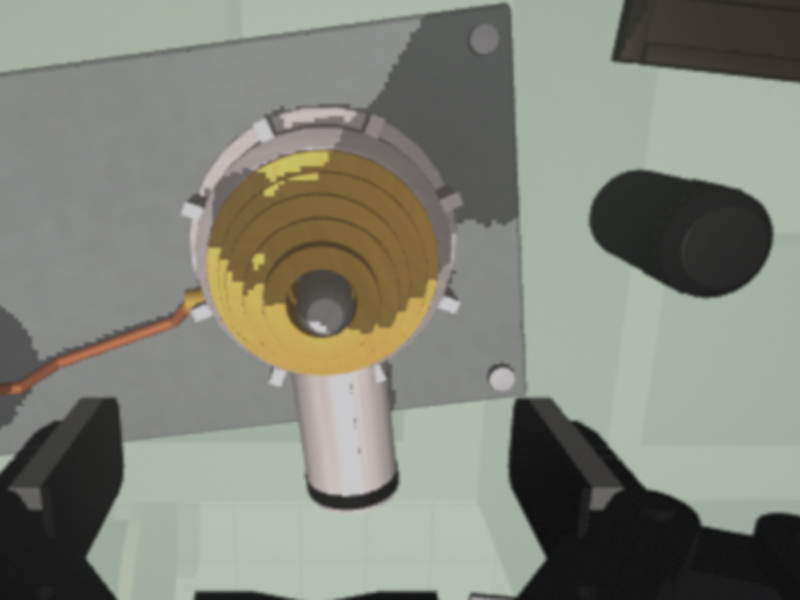

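```bash
python3 -m creep '[{"ax":0,"ay":0,"az":0,"x":0.1,"y":1.2,"z":0,"gripper":100},{"ax":0,"ay":0,"az":0,"x":0.2,"y":2.4,"z":0,"gripper":100},{"ax":0,"ay":0,"az":0,"x":0.3,"y":3.6,"z":0,"gripper":100},{"ax":0,"ay":0,"az":0,"x":0.4,"y":4.6,"z":0,"gripper":100},{"ax":0,"ay":0,"az":0,"x":0.4,"y":5.3,"z":0,"gripper":100},{"ax":0,"ay":0,"az":0,"x":0.4,"y":5.3,"z":0,"gripper":100},{"ax":0,"ay":0,"az":0,"x":0.4,"y":5.3,"z":0,"gripper":100},{"ax":0,"ay":0,"az":0,"x":0.4,"y":5.3,"z":0,"gripper":100}]'
python3 - <<'E'
from h import *
tgt((.53,-.0217,.1),np.pi/2)
c=cap("wrist");save(c,"w28",(220,120,420,280),4)
print(proj(c,[[.53,-.0217,.08]]))
E
```

```text
t: 36.45
position: [0.528, -0.024, 0.1879]
orientation: [-0.011, -3.14, 0.002]
ft_force: [0.4, -1.2, -0.7]
grip_width: 0.0852
shift units [-0.07  0.08  2.93] pos [ 0.528  -0.024   0.1879] F [ 0.4 -1.2 -0.7] t 36.45 w 0.0852
  turn units [-0.01 -0.02 -0.08]
  turn units [-2.000e-02  2.000e-02  3.592e+01]
[[321.58788183 206.56339946]]
```

View pics/w28.png

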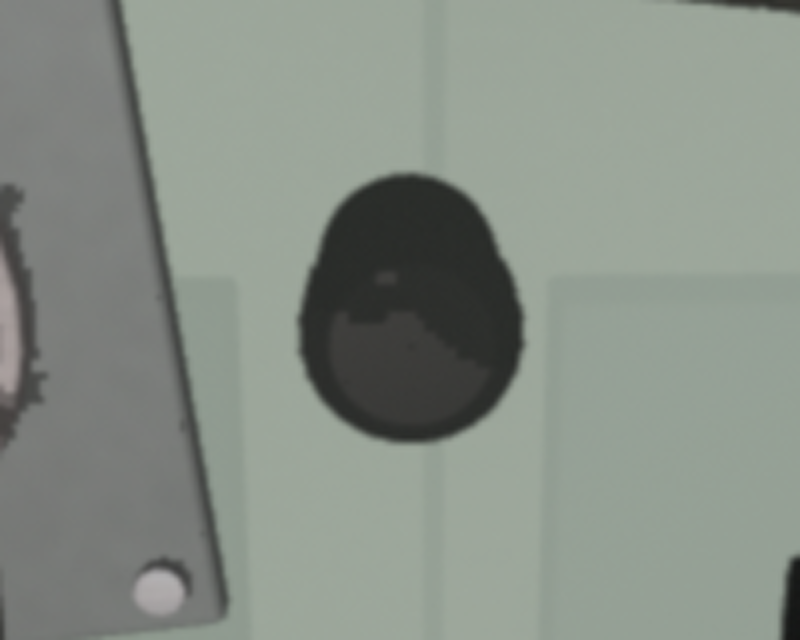

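```bash
python3 -m creep '[{"ax":0,"ay":0,"az":0,"x":-0.05,"y":0.1,"z":0.8,"gripper":100},{"ax":0,"ay":0,"az":0,"x":-0.05,"y":0.1,"z":1.8,"gripper":100},{"ax":0,"ay":0,"az":0,"x":-0.05,"y":0.1,"z":2.8,"gripper":100},{"ax":0,"ay":0,"az":0,"x":-0.05,"y":0.1,"z":3.8,"gripper":100},{"ax":0,"ay":0,"az":0,"x":-0.05,"y":0.1,"z":4.6,"gripper":100},{"ax":0,"ay":0,"az":0,"x":-0.05,"y":0.1,"z":5,"gripper":100},{"ax":0,"ay":0,"az":0,"x":-0.05,"y":0.1,"z":5,"gripper":100},{"ax":0,"ay":0,"az":0,"x":-0.05,"y":0.1,"z":5,"gripper":100}]'
python3 - <<'E'
from h import *
tgt((.53,-.0207,.038),np.pi/2)
c=cap("wrist");save(c,"w29")
E
```

```text
t: 37.17
position: [0.5296, -0.0217, 0.038]
orientation: [-0.014, -3.14, 0.002]
ft_force: [0.3, 0.9, 0.6]
grip_width: 0.0853
shift units [-0.01  0.03  0.  ] pos [ 0.5296 -0.0217  0.038 ] F [0.3 0.9 0.6] t 37.17 w 0.0853
  turn units [-0.01 -0.02 -0.1 ]
  turn units [-3.00e-02  2.00e-02  3.59e+01]
```

View pics/w29.png

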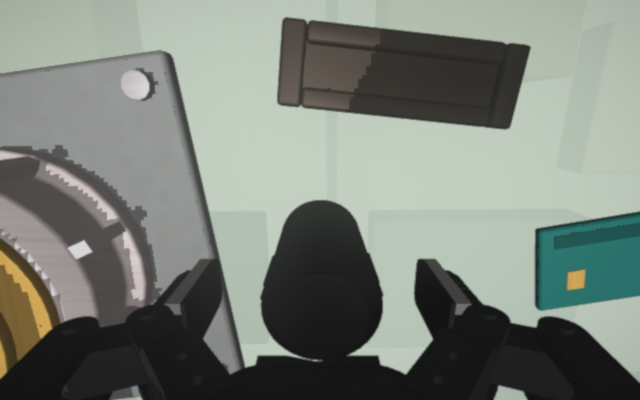

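Cap centred between the pads. Grip and lift high.

```bash
python3 -m creep '[{"ax":0,"ay":0,"az":0,"x":0,"y":0,"z":0,"gripper":40},{"ax":0,"ay":0,"az":0,"x":0,"y":0,"z":0,"gripper":40},{"ax":0,"ay":0,"az":0,"x":0,"y":0,"z":0,"gripper":40},{"ax":0,"ay":0,"az":0,"x":0,"y":0,"z":0,"gripper":40},{"ax":0,"ay":0,"az":0,"x":0,"y":0,"z":0,"gripper":40},{"ax":0,"ay":0,"az":0,"x":0,"y":0,"z":0,"gripper":40}]' 40
python3 -m creep '[{"ax":0,"ay":0,"az":0,"x":0,"y":0,"z":-0.4,"gripper":40},{"ax":0,"ay":0,"az":0,"x":0,"y":0,"z":-1.2,"gripper":40},{"ax":0,"ay":0,"az":0,"x":0,"y":0,"z":-2.4,"gripper":40},{"ax":0,"ay":0,"az":0,"x":0,"y":0,"z":-3.6,"gripper":40},{"ax":0,"ay":0,"az":0,"x":0,"y":0,"z":-4.7,"gripper":40},{"ax":0,"ay":0,"az":0,"x":0,"y":0,"z":-5.5,"gripper":40},{"ax":0,"ay":0,"az":0,"x":0,"y":0,"z":-5.5,"gripper":40},{"ax":0,"ay":0,"az":0,"x":0,"y":0,"z":-5.5,"gripper":40}]'
python3 - <<'E'
from h import *
tgt((.5405,-.1815,.185),np.pi/2)
c=cap("wrist");save(c,"w30",(220,120,420,370),3)
s=cap("side");save(s,"s30",(250,60,400,200),5)
E
```

```text
t: 37.72
position: [0.531, -0.02, 0.0397]
orientation: [0.009, 3.139, 0.0]
ft_force: [-0.3, -0.6, 6.6]
grip_width: 0.0459
t: 38.38
position: [0.5308, -0.0198, 0.2046]
orientation: [0.009, 3.139, 0.001]
ft_force: [0.5, -0.6, -1.6]
grip_width: 0.0455
shift units [-0.35 -5.39  0.65] pos [ 0.5308 -0.0198  0.2046] F [ 0.5 -0.6 -1.6] t 38.38 w 0.0455
  turn units [ 0.01  0.04 -0.07]
  turn units [ 6.000e-02 -1.000e-02  3.593e+01]
```

View pics/s30.png

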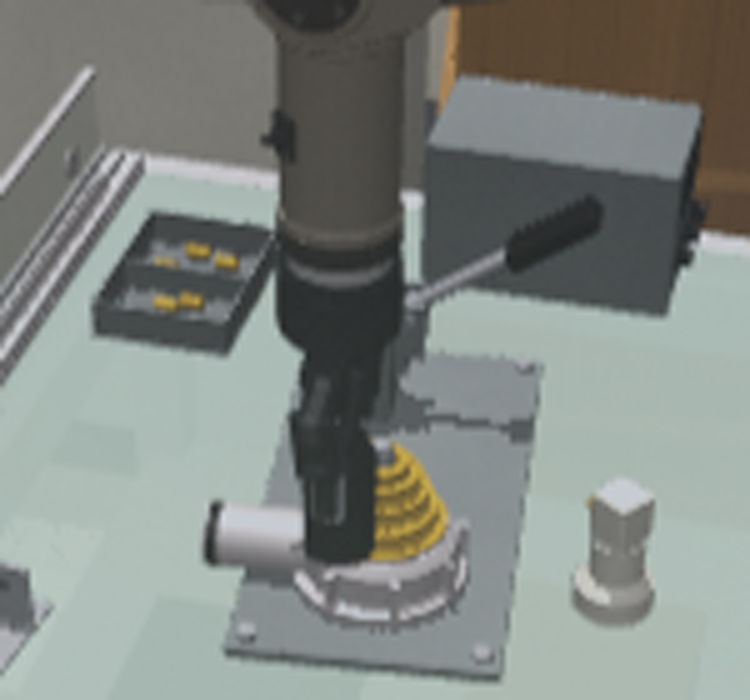

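```bash
python3 -m creep '[{"ax":0,"ay":0,"az":0,"x":-0.1,"y":-0.8,"z":0,"gripper":40},{"ax":0,"ay":0,"az":0,"x":-0.2,"y":-1.9,"z":0,"gripper":40},{"ax":0,"ay":0,"az":0,"x":-0.3,"y":-3,"z":0,"gripper":40},{"ax":0,"ay":0,"az":0,"x":-0.36,"y":-4.1,"z":0,"gripper":40},{"ax":0,"ay":0,"az":0,"x":-0.36,"y":-5,"z":0,"gripper":40},{"ax":0,"ay":0,"az":0,"x":-0.36,"y":-5.39,"z":0.2,"gripper":40},{"ax":0,"ay":0,"az":0,"x":-0.36,"y":-5.39,"z":0.4,"gripper":40},{"ax":0,"ay":0,"az":0,"x":-0.36,"y":-5.39,"z":0.4,"gripper":40},{"ax":0,"ay":0,"az":0,"x":-0.36,"y":-5.39,"z":0.4,"gripper":40}]'
python3 - <<'E'
from h import *
tgt((.5415,-.1815,.156),np.pi/2)
c=cap("wrist");save(c,"w31",(180,60,460,360),2)
s=cap("side");save(s,"s31",(270,70,380,190),6)
t=cap("top");save(t,"t31",(350,130,470,220),6)
E
```

```text
t: 39.23
position: [0.5392, -0.1788, 0.1893]
orientation: [-0.006, -3.138, -0.005]
ft_force: [0.6, -0.4, -1.4]
grip_width: 0.0457
shift units [-0.08 -0.09  1.11] pos [ 0.5392 -0.1788  0.1893] F [ 0.6 -0.4 -1.4] t 39.23 w 0.0457
  turn units [ 0.03 -0.04 -0.04]
  turn units [-0.07 -0.05 35.96]
```

View pics/w31.png

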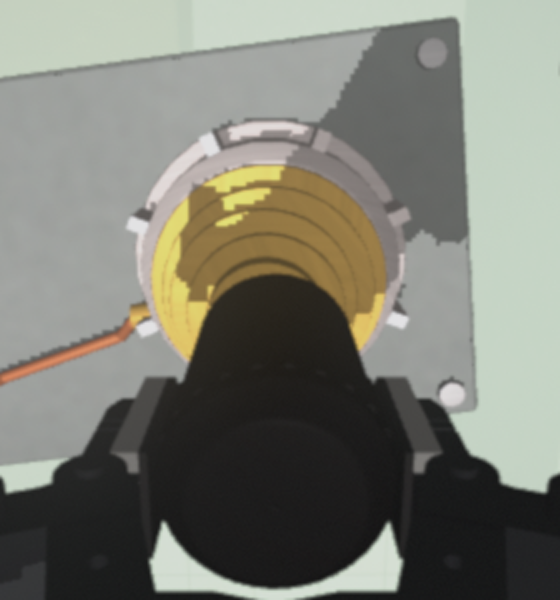

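View pics/s31.png

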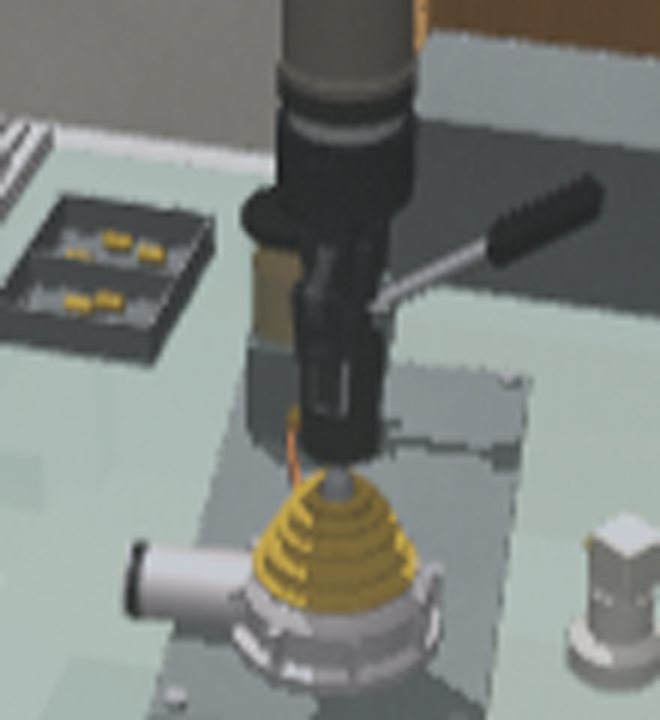

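```bash
python3 -m creep '[{"ax":0,"ay":0,"az":0,"x":-0.06,"y":-0.09,"z":0,"gripper":40},{"ax":0,"ay":0,"az":0,"x":-0.06,"y":-0.09,"z":0,"gripper":40},{"ax":0,"ay":0,"az":0,"x":-0.06,"y":-0.09,"z":0.2,"gripper":40},{"ax":0,"ay":0,"az":0,"x":-0.06,"y":-0.09,"z":0.4,"gripper":40},{"ax":0,"ay":0,"az":0,"x":-0.06,"y":-0.09,"z":0.5,"gripper":40},{"ax":0,"ay":0,"az":0,"x":-0.06,"y":-0.09,"z":0.6,"gripper":40},{"ax":0,"ay":0,"az":0,"x":-0.06,"y":-0.09,"z":0.7,"gripper":40},{"ax":0,"ay":0,"az":0,"x":-0.06,"y":-0.09,"z":0.8,"gripper":40},{"ax":0,"ay":0,"az":0,"x":-0.06,"y":-0.09,"z":0.88,"gripper":40},{"ax":0,"ay":0,"az":0,"x":-0.06,"y":-0.09,"z":0.95,"gripper":40}]'
```

```text
t: 40.22
position: [0.5417, -0.1842, 0.1627]
orientation: [-0.01, -3.142, -0.0]
ft_force: [0.1, 0.7, -0.0]
grip_width: 0.0452
```

```bash
python3 -m creep '[{"ax":0,"ay":0,"az":0,"x":0,"y":0,"z":0.05,"gripper":40},{"ax":0,"ay":0,"az":0,"x":0,"y":0,"z":0.1,"gripper":40},{"ax":0,"ay":0,"az":0,"x":0,"y":0,"z":0.13,"gripper":40},{"ax":0,"ay":0,"az":0,"x":0,"y":0,"z":0.13,"gripper":40}]'
```

```text
t: 40.55
position: [0.5417, -0.1836, 0.1588]
orientation: [-0.009, -3.141, -0.002]
ft_force: [0.5, 2.2, -1.1]
grip_width: 0.0457
```

```bash
python3 -m creep '[{"ax":0,"ay":0,"az":0,"x":0,"y":0.04,"z":0.05,"gripper":40},{"ax":0,"ay":0,"az":0,"x":0,"y":0.04,"z":0.1,"gripper":40},{"ax":0,"ay":0,"az":0,"x":0,"y":0.04,"z":0.13,"gripper":40},{"ax":0,"ay":0,"az":0,"x":0,"y":0.04,"z":0.13,"gripper":40}]'
```

```text
t: 40.88
position: [0.5418, -0.1833, 0.1557]
orientation: [0.01, 3.141, -0.0]
ft_force: [-1.2, 0.9, 3.0]
grip_width: 0.0456
```

```bash
python3 -m creep '[{"ax":0,"ay":0,"az":0,"x":0,"y":0,"z":0.04,"gripper":40},{"ax":0,"ay":0,"az":0,"x":0,"y":0,"z":0.04,"gripper":50},{"ax":0,"ay":0,"az":0,"x":0,"y":0,"z":0,"gripper":80},{"ax":0,"ay":0,"az":0,"x":0,"y":0,"z":0,"gripper":100},{"ax":0,"ay":0,"az":0,"x":0,"y":0,"z":0,"gripper":100},{"ax":0,"ay":0,"az":0,"x":0,"y":0,"z":-0.5,"gripper":100},{"ax":0,"ay":0,"az":0,"x":0,"y":0,"z":-1.5,"gripper":100},{"ax":0,"ay":0,"az":0,"x":0,"y":0,"z":-2.6,"gripper":100},{"ax":0,"ay":0,"az":0,"x":0,"y":0,"z":-3.6,"gripper":100},{"ax":0,"ay":0,"az":0,"x":0,"y":0,"z":-4.3,"gripper":100}]'
python3 - <<'E'
from h import *
c=cap("wrist");save(c,"w32")
s=cap("side");save(s,"s32",(270,70,400,190),6)
E
```

```text
t: 41.72
position: [0.5423, -0.184, 0.2869]
orientation: [0.01, 3.138, -0.003]
ft_force: [0.7, 0.3, 0.4]
grip_width: 0.0853
```

View pics/w32.png

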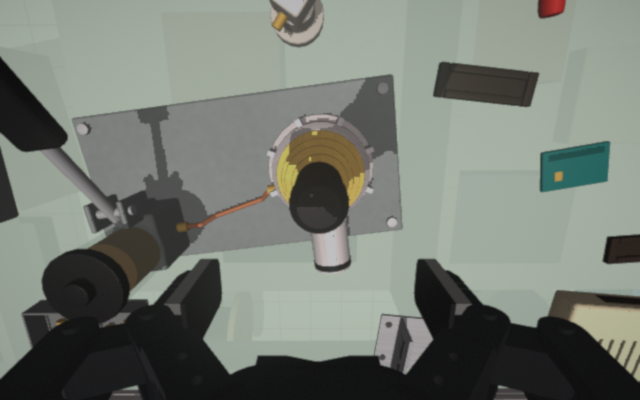

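View pics/s32.png

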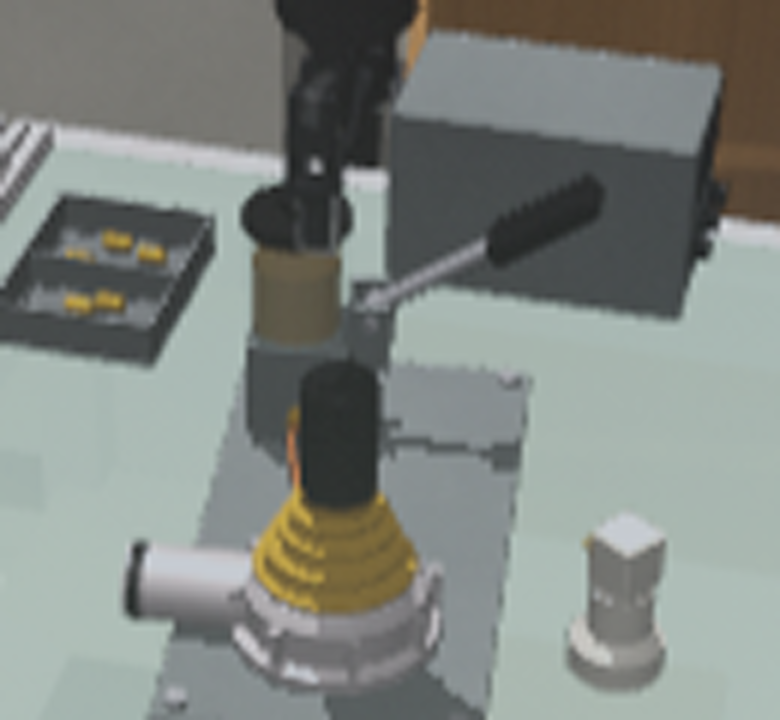

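```bash
python3 - <<'E'
from h import *
s=cap("side");t=cap("top");save(t,"t33",(400,130,500,230),6)
P=toplane(s,(360.8,106.3),.178)[0];print(P)
a=np.deg2rad(7.1);x=np.array([np.cos(a),np.sin(a)]);y=np.array([-x[1],x[0]]);C=np.array([.5527,-.2798])
print("own",(P[:2]-C)@x,(P[:2]-C)@y)
for u in (-.115,-.1,-.085): print(u,C+u*x-.12*y,proj(t,[[*(C+u*x-.12*y),.178]]))
tgt((.45,-.40,.29),np.pi/2)
E
```

```text
[ 0.461849  -0.4124875  0.178    ]
own -0.1065547190298614 -0.12044072868339785
-0.115 [ 0.453414 -0.413094] [[477.07582168 205.94993194]]
-0.1 [ 0.46829898 -0.41123998] [[475.97177244 201.24684134]]
-0.085 [ 0.48318396 -0.40938596] [[474.87395605 196.57030176]]
shift units [ 3.01 -7.24 -0.2 ] pos [ 0.5417 -0.1834  0.284 ] F [ 0.1 -0.1  0.4] t 41.92 w 0.0852
  turn units [-0.    0.   -0.07]
  turn units [1.000e-02 1.000e-02 3.593e+01]
```

View pics/t33.png

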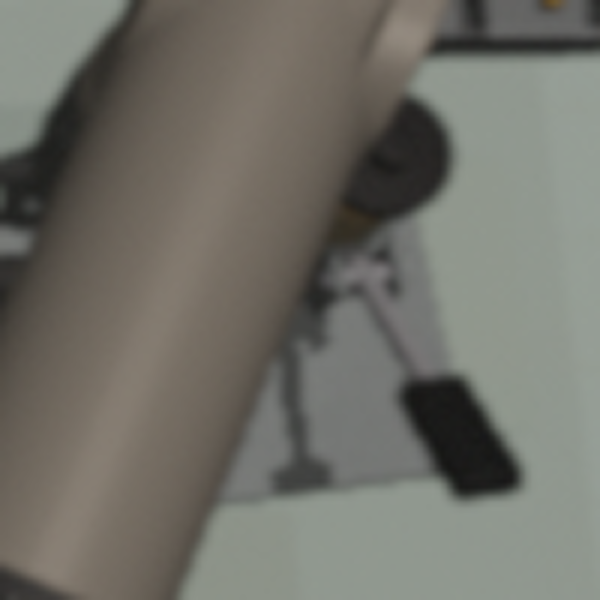

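```bash
python3 -m creep '[{"ax":0,"ay":0,"az":0,"x":0.4,"y":-1,"z":0,"gripper":50},{"ax":0,"ay":0,"az":0,"x":0.8,"y":-2.1,"z":0,"gripper":0},{"ax":0,"ay":0,"az":0,"x":1.3,"y":-3.2,"z":0,"gripper":0},{"ax":0,"ay":0,"az":0,"x":1.7,"y":-4.3,"z":0,"gripper":0},{"ax":0,"ay":0,"az":0,"x":2.2,"y":-5.4,"z":0,"gripper":0},{"ax":0,"ay":0,"az":0,"x":2.7,"y":-6.5,"z":0,"gripper":0},{"ax":0,"ay":0,"az":0,"x":3,"y":-7.3,"z":0,"gripper":0},{"ax":0,"ay":0,"az":0,"x":3.1,"y":-7.65,"z":0,"gripper":0},{"ax":0,"ay":0,"az":0,"x":3.1,"y":-7.65,"z":0,"gripper":0},{"ax":0,"ay":0,"az":0,"x":3.1,"y":-7.65,"z":0,"gripper":0}]'
python3 - <<'E'
from h import *
tgt((.4484,-.4137,.225),np.pi/2)
c=cap("wrist");save(c,"w34")
s=cap("side");save(s,"s34",(270,50,420,190),5)
E
```

```text
t: 42.75
position: [0.4477, -0.4107, 0.2826]
orientation: [-0.009, -3.14, -0.005]
ft_force: [-0.1, -0.1, -0.6]
grip_width: -0.0001
shift units [-0.02 -0.11  1.92] pos [ 0.4477 -0.4107  0.2826] F [-0.1 -0.1 -0.6] t 42.75 w -0.0001
  turn units [ 0.04 -0.01 -0.07]
  turn units [-2.000e-02 -6.000e-02  3.593e+01]
```

View pics/w34.png

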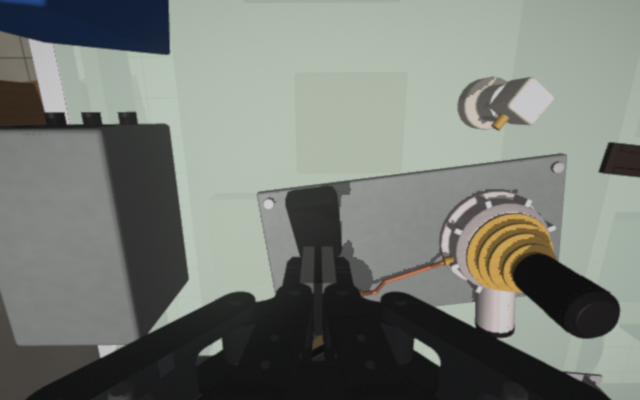

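View pics/s34.png

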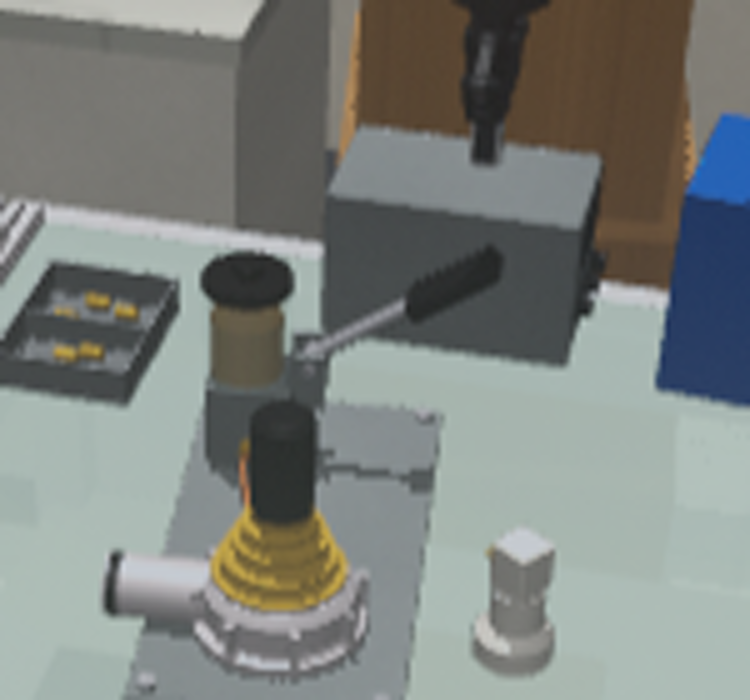

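```bash
python3 -m creep '[{"ax":0,"ay":0,"az":0,"x":0,"y":-0.08,"z":0.8,"gripper":0},{"ax":0,"ay":0,"az":0,"x":0,"y":-0.08,"z":1.6,"gripper":0},{"ax":0,"ay":0,"az":0,"x":0,"y":-0.08,"z":2.1,"gripper":0},{"ax":0,"ay":0,"az":0,"x":0,"y":-0.08,"z":2.3,"gripper":0},{"ax":0,"ay":0,"az":0,"x":0,"y":-0.08,"z":2.3,"gripper":0}]' 40
python3 -m creep '[{"ax":0,"ay":0,"az":0,"x":0,"y":0,"z":0.3,"gripper":0},{"ax":0,"ay":0,"az":0,"x":0,"y":0,"z":0.6,"gripper":0},{"ax":0,"ay":0,"az":0,"x":0,"y":0,"z":0.9,"gripper":0},{"ax":0,"ay":0,"az":0,"x":0,"y":0,"z":1.2,"gripper":0},{"ax":0,"ay":0,"az":0,"x":0,"y":0,"z":1.5,"gripper":0}]'
python3 - <<'E'
from h import *
tgt((.4484,-.4137,.1),np.pi/2)
s=cap("side");save(s,"s35",(270,50,420,190),5)
E
```

```text
t: 43.27
position: [0.4483, -0.4114, 0.2133]
orientation: [-0.004, -3.14, -0.006]
ft_force: [-0.5, 0.2, 0.9]
grip_width: 0.0001
t: 43.68
position: [0.4472, -0.4154, 0.1704]
orientation: [0.01, 3.141, -0.003]
ft_force: [-0.0, -1.0, 4.8]
grip_width: -0.0004
shift units [-0.04  0.06  2.35] pos [ 0.4472 -0.4154  0.1704] F [-0.  -1.   4.8] t 43.68 w -0.0004
  turn units [-0.02  0.01 -0.07]
  turn units [2.000e-02 3.000e-02 3.593e+01]
```

View pics/s35.png

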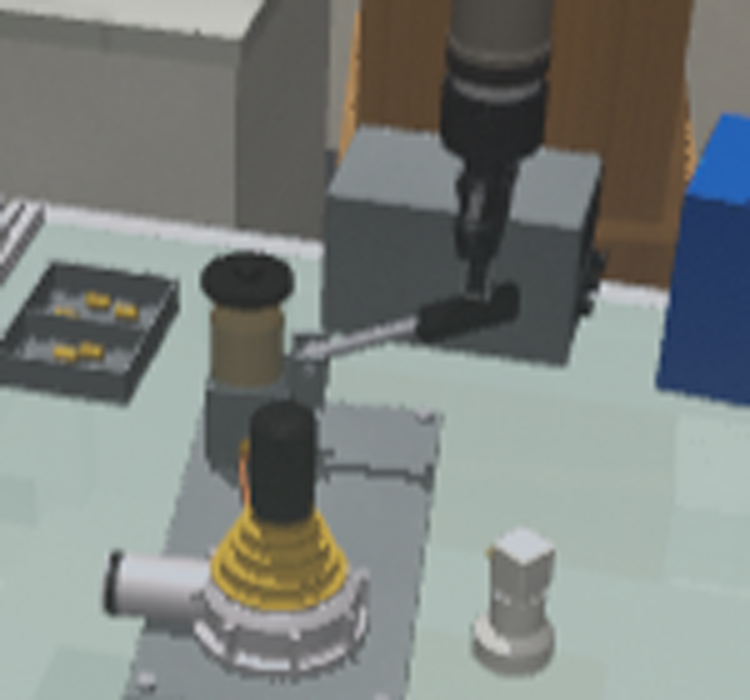

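Pushing well on the handle. Continue to the stop.

```bash
python3 -m creep '[{"ax":0,"ay":0,"az":0,"x":0,"y":0.03,"z":0.4,"gripper":0},{"ax":0,"ay":0,"az":0,"x":0,"y":0.03,"z":0.8,"gripper":0},{"ax":0,"ay":0,"az":0,"x":0,"y":0.03,"z":1.2,"gripper":0},{"ax":0,"ay":0,"az":0,"x":0,"y":0.03,"z":1.6,"gripper":0},{"ax":0,"ay":0,"az":0,"x":0,"y":0.03,"z":1.9,"gripper":0},{"ax":0,"ay":0,"az":0,"x":0,"y":0.03,"z":2.1,"gripper":0},{"ax":0,"ay":0,"az":0,"x":0,"y":0.03,"z":2.2,"gripper":0},{"ax":0,"ay":0,"az":0,"x":0,"y":0.03,"z":2.2,"gripper":0}]'
python3 -m creep '[{"ax":0,"ay":0,"az":0,"x":0,"y":0,"z":0.1,"gripper":0},{"ax":0,"ay":0,"az":0,"x":0,"y":0,"z":0.15,"gripper":0},{"ax":0,"ay":0,"az":0,"x":0,"y":0,"z":0.15,"gripper":0}]'
```

```text
t: 44.4
position: [0.4437, -0.4154, 0.1038]
orientation: [-0.014, -3.137, 0.002]
ft_force: [-5.1, -0.5, 6.8]
grip_width: -0.0003
t: 44.65
position: [0.4438, -0.4154, 0.0998]
orientation: [-0.014, -3.137, 0.002]
ft_force: [-5.0, 0.1, 7.4]
grip_width: -0.0002
```

```bash
python3 -m creep '[{"ax":0,"ay":0,"az":0,"x":0,"y":0,"z":0.1,"gripper":0},{"ax":0,"ay":0,"az":0,"x":0,"y":0,"z":0.15,"gripper":0},{"ax":0,"ay":0,"az":0,"x":0,"y":0,"z":0.15,"gripper":0}]'
python3 - <<'E'
from h import *
s=cap("side");save(s,"s36",(270,50,420,190),5)
E
```

```text
t: 44.9
position: [0.4441, -0.4154, 0.0957]
orientation: [-0.014, -3.138, 0.002]
ft_force: [-4.7, 0.8, 7.7]
grip_width: 0.0001
```

View pics/s36.png

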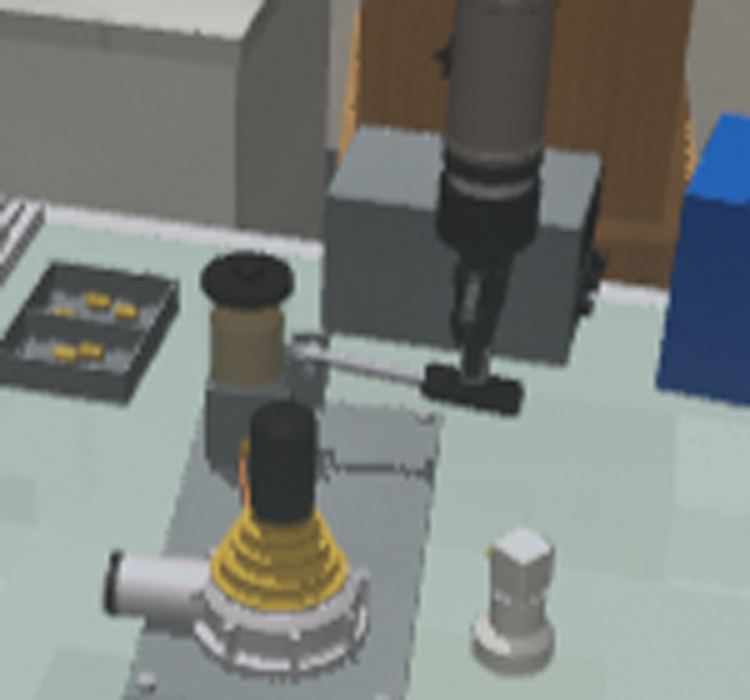

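Lever is slightly below level; keep going until the force jumps.

```bash
python3 -m creep '[{"ax":0,"ay":0,"az":0,"x":0,"y":0,"z":0.08,"gripper":0},{"ax":0,"ay":0,"az":0,"x":0,"y":0,"z":0.12,"gripper":0},{"ax":0,"ay":0,"az":0,"x":0,"y":0,"z":0.12,"gripper":0}]'
python3 -m creep '[{"ax":0,"ay":0,"az":0,"x":0,"y":0,"z":0.08,"gripper":0},{"ax":0,"ay":0,"az":0,"x":0,"y":0,"z":0.12,"gripper":0},{"ax":0,"ay":0,"az":0,"x":0,"y":0,"z":0.12,"gripper":0}]'
```

```text
t: 45.2
position: [0.4442, -0.4155, 0.095]
orientation: [-0.014, -3.139, 0.001]
ft_force: [-8.1, 4.0, 20.8]
grip_width: -0.0002
t: 45.45
position: [0.4442, -0.4156, 0.0943]
orientation: [-0.014, -3.141, 0.001]
ft_force: [-11.2, 7.7, 33.7]
grip_width: -0.0002
```

```bash
python3 -m creep '[{"ax":0,"ay":0,"az":0,"x":0,"y":0,"z":-0.6,"gripper":0},{"ax":0,"ay":0,"az":0,"x":0,"y":0,"z":-1.4,"gripper":0},{"ax":0,"ay":0,"az":0,"x":0,"y":0,"z":-2.3,"gripper":0},{"ax":0,"ay":0,"az":0,"x":0,"y":0,"z":-3.2,"gripper":0},{"ax":0,"ay":0,"az":0,"x":0,"y":0,"z":-4,"gripper":0},{"ax":0,"ay":0,"az":0,"x":0,"y":0,"z":-4.4,"gripper":0},{"ax":0,"ay":0,"az":0,"x":0,"y":0,"z":-4.4,"gripper":0},{"ax":0,"ay":0,"az":0,"x":0,"y":0,"z":-4.4,"gripper":0},{"ax":0,"ay":0,"az":0,"x":0,"y":0,"z":-4.4,"gripper":0},{"ax":0,"ay":0,"az":0,"x":0,"y":0,"z":-4.4,"gripper":0}]'
python3 - <<'E'
from h import *
s=cap("side");save(s,"s37",(270,50,420,190),5)
E
```

```text
t: 46.28
position: [0.4466, -0.4124, 0.2176]
orientation: [-0.01, -3.139, -0.005]
ft_force: [-0.3, 0.4, -0.4]
grip_width: -0.0003
```

View pics/s37.png

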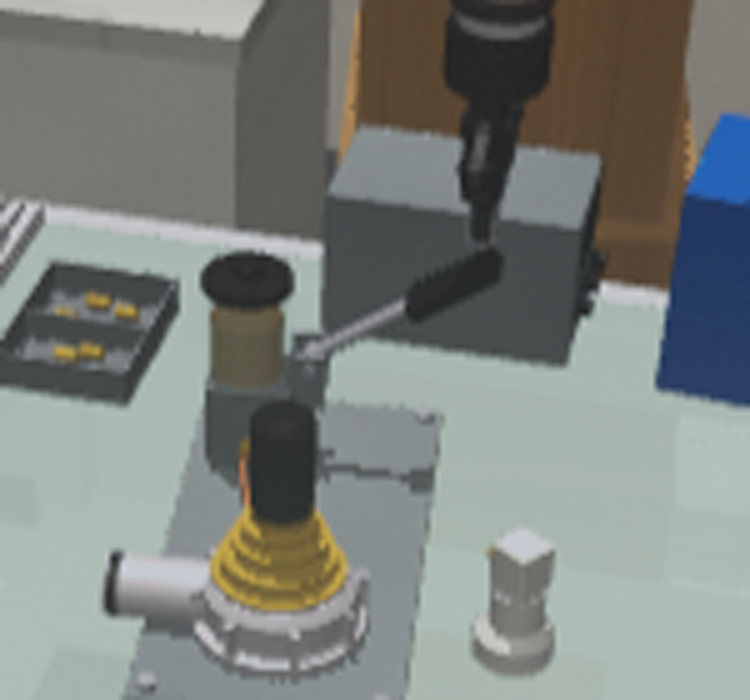

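```bash
python3 -m creep '[{"ax":0,"ay":0,"az":0,"x":0,"y":0,"z":0.4,"gripper":0},{"ax":0,"ay":0,"az":0,"x":0,"y":0,"z":1,"gripper":0},{"ax":0,"ay":0,"az":0,"x":0,"y":0,"z":1.6,"gripper":0},{"ax":0,"ay":0,"az":0,"x":0,"y":0,"z":2.2,"gripper":0},{"ax":0,"ay":0,"az":0,"x":0,"y":0,"z":2.8,"gripper":0},{"ax":0,"ay":0,"az":0,"x":0,"y":0,"z":3.4,"gripper":0},{"ax":0,"ay":0,"az":0,"x":0,"y":0,"z":3.8,"gripper":0},{"ax":0,"ay":0,"az":0,"x":0,"y":0,"z":4.1,"gripper":0},{"ax":0,"ay":0,"az":0,"x":0,"y":0,"z":4.3,"gripper":0},{"ax":0,"ay":0,"az":0,"x":0,"y":0,"z":4.3,"gripper":0}]'
python3 -m creep '[{"ax":0,"ay":0,"az":0,"x":0,"y":0,"z":0,"gripper":0},{"ax":0,"ay":0,"az":0,"x":0,"y":0,"z":0,"gripper":0},{"ax":0,"ay":0,"az":0,"x":0,"y":0,"z":0,"gripper":0}]'
```

```text
t: 47.17
position: [0.4443, -0.4155, 0.095]
orientation: [-0.013, -3.139, 0.001]
ft_force: [-7.8, 5.3, 22.0]
grip_width: 0.0001
t: 47.42
position: [0.4442, -0.4155, 0.0949]
orientation: [-0.013, -3.139, 0.002]
ft_force: [-9.1, 4.4, 23.2]
grip_width: 0.0002
```

Stop reached (23 N, z=0.095). Up, then stroke 3.

```bash
python3 -m creep '[{"ax":0,"ay":0,"az":0,"x":0,"y":0,"z":-0.6,"gripper":0},{"ax":0,"ay":0,"az":0,"x":0,"y":0,"z":-1.4,"gripper":0},{"ax":0,"ay":0,"az":0,"x":0,"y":0,"z":-2.3,"gripper":0},{"ax":0,"ay":0,"az":0,"x":0,"y":0,"z":-3.2,"gripper":0},{"ax":0,"ay":0,"az":0,"x":0,"y":0,"z":-4,"gripper":0},{"ax":0,"ay":0,"az":0,"x":0,"y":0,"z":-4.3,"gripper":0},{"ax":0,"ay":0,"az":0,"x":0,"y":0,"z":-4.3,"gripper":0},{"ax":0,"ay":0,"az":0,"x":0,"y":0,"z":-4.3,"gripper":0},{"ax":0,"ay":0,"az":0,"x":0,"y":0,"z":-4.3,"gripper":0},{"ax":0,"ay":0,"az":0,"x":0,"y":0,"z":-4.3,"gripper":0}]'
python3 -m creep '[{"ax":0,"ay":0,"az":0,"x":0,"y":0,"z":0,"gripper":0},{"ax":0,"ay":0,"az":0,"x":0,"y":0,"z":0,"gripper":0}]'
python3 - <<'E'
from h import *
s=cap("side");save(s,"s38",(330,80,400,140),8)
E
python3 -m creep '[{"ax":0,"ay":0,"az":0,"x":0,"y":0,"z":0.4,"gripper":0},{"ax":0,"ay":0,"az":0,"x":0,"y":0,"z":1,"gripper":0},{"ax":0,"ay":0,"az":0,"x":0,"y":0,"z":1.6,"gripper":0},{"ax":0,"ay":0,"az":0,"x":0,"y":0,"z":2.2,"gripper":0},{"ax":0,"ay":0,"az":0,"x":0,"y":0,"z":2.8,"gripper":0},{"ax":0,"ay":0,"az":0,"x":0,"y":0,"z":3.4,"gripper":0},{"ax":0,"ay":0,"az":0,"x":0,"y":0,"z":3.8,"gripper":0},{"ax":0,"ay":0,"az":0,"x":0,"y":0,"z":4.1,"gripper":0},{"ax":0,"ay":0,"az":0,"x":0,"y":0,"z":4.3,"gripper":0},{"ax":0,"ay":0,"az":0,"x":0,"y":0,"z":4.3,"gripper":0}]'
python3 -m creep '[{"ax":0,"ay":0,"az":0,"x":0,"y":0,"z":0,"gripper":0},{"ax":0,"ay":0,"az":0,"x":0,"y":0,"z":0,"gripper":0},{"ax":0,"ay":0,"az":0,"x":0,"y":0,"z":0,"gripper":0}]'
```

```text
t: 48.25
position: [0.4464, -0.4125, 0.2174]
orientation: [-0.01, -3.138, -0.005]
ft_force: [0.5, -0.1, -0.1]
grip_width: -0.0002
t: 48.42
position: [0.4469, -0.4131, 0.2187]
orientation: [-0.01, -3.14, -0.002]
ft_force: [-0.2, -0.2, 0.5]
grip_width: 0.0001
t: 49.3
position: [0.4447, -0.416, 0.0952]
orientation: [-0.013, -3.14, 0.003]
ft_force: [-7.9, 3.4, 19.4]
grip_width: 0.0002
t: 49.55
position: [0.4447, -0.416, 0.0951]
orientation: [-0.013, -3.14, 0.004]
ft_force: [-7.9, 2.8, 19.3]
grip_width: 0.0003
```

View pics/s38.png

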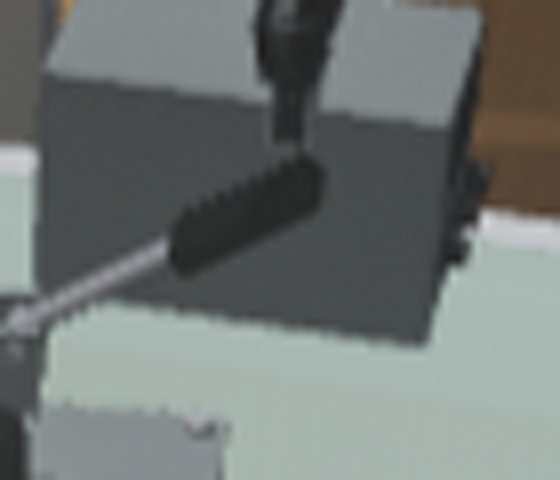

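Stroke 3 down done, lever fully up in between with zero force. Up, stroke 4, then clear away.

```bash
python3 -m creep '[{"ax":0,"ay":0,"az":0,"x":0,"y":0,"z":-0.6,"gripper":0},{"ax":0,"ay":0,"az":0,"x":0,"y":0,"z":-1.4,"gripper":0},{"ax":0,"ay":0,"az":0,"x":0,"y":0,"z":-2.3,"gripper":0},{"ax":0,"ay":0,"az":0,"x":0,"y":0,"z":-3.2,"gripper":0},{"ax":0,"ay":0,"az":0,"x":0,"y":0,"z":-4,"gripper":0},{"ax":0,"ay":0,"az":0,"x":0,"y":0,"z":-4.3,"gripper":0},{"ax":0,"ay":0,"az":0,"x":0,"y":0,"z":-4.3,"gripper":0},{"ax":0,"ay":0,"az":0,"x":0,"y":0,"z":-4.3,"gripper":0},{"ax":0,"ay":0,"az":0,"x":0,"y":0,"z":-4.3,"gripper":0},{"ax":0,"ay":0,"az":0,"x":0,"y":0,"z":-4.3,"gripper":0}]'
python3 -m creep '[{"ax":0,"ay":0,"az":0,"x":0,"y":0,"z":0,"gripper":0},{"ax":0,"ay":0,"az":0,"x":0,"y":0,"z":0,"gripper":0}]'
python3 -m creep '[{"ax":0,"ay":0,"az":0,"x":0,"y":0,"z":0.4,"gripper":0},{"ax":0,"ay":0,"az":0,"x":0,"y":0,"z":1,"gripper":0},{"ax":0,"ay":0,"az":0,"x":0,"y":0,"z":1.6,"gripper":0},{"ax":0,"ay":0,"az":0,"x":0,"y":0,"z":2.2,"gripper":0},{"ax":0,"ay":0,"az":0,"x":0,"y":0,"z":2.8,"gripper":0},{"ax":0,"ay":0,"az":0,"x":0,"y":0,"z":3.4,"gripper":0},{"ax":0,"ay":0,"az":0,"x":0,"y":0,"z":3.8,"gripper":0},{"ax":0,"ay":0,"az":0,"x":0,"y":0,"z":4.1,"gripper":0},{"ax":0,"ay":0,"az":0,"x":0,"y":0,"z":4.32,"gripper":0},{"ax":0,"ay":0,"az":0,"x":0,"y":0,"z":4.32,"gripper":0}]'
python3 -m creep '[{"ax":0,"ay":0,"az":0,"x":0,"y":0,"z":0,"gripper":0},{"ax":0,"ay":0,"az":0,"x":0,"y":0,"z":0,"gripper":0},{"ax":0,"ay":0,"az":0,"x":0,"y":0,"z":0,"gripper":0}]'
```

```text
t: 50.38
position: [0.4465, -0.4125, 0.2175]
orientation: [-0.01, -3.138, -0.005]
ft_force: [-1.1, -0.2, -1.2]
grip_width: -0.0004
t: 50.55
position: [0.4469, -0.4131, 0.2186]
orientation: [-0.01, -3.14, -0.002]
ft_force: [0.4, -0.8, -0.1]
grip_width: 0.0002
t: 51.38
position: [0.4446, -0.4159, 0.095]
orientation: [-0.013, -3.14, 0.002]
ft_force: [-8.4, 4.8, 22.1]
grip_width: -0.0003
t: 51.63
position: [0.4446, -0.416, 0.095]
orientation: [-0.013, -3.14, 0.003]
ft_force: [-8.6, 4.4, 21.7]
grip_width: -0.0003
```

```bash
python3 -m creep '[{"ax":0,"ay":0,"az":0,"x":0,"y":0,"z":-0.6,"gripper":0},{"ax":0,"ay":0,"az":0,"x":0,"y":0,"z":-1.4,"gripper":0},{"ax":0,"ay":0,"az":0,"x":0,"y":0,"z":-2.3,"gripper":0},{"ax":0,"ay":0,"az":0,"x":0,"y":0,"z":-3.2,"gripper":0},{"ax":0,"ay":0,"az":0,"x":0,"y":0,"z":-4,"gripper":0},{"ax":0,"ay":0,"az":0,"x":0,"y":0,"z":-5,"gripper":0},{"ax":0,"ay":0,"az":0,"x":0,"y":0,"z":-6,"gripper":0},{"ax":0,"ay":0,"az":0,"x":0,"y":0,"z":-6.6,"gripper":0},{"ax":0,"ay":0,"az":0,"x":0,"y":0,"z":-6.6,"gripper":0},{"ax":0,"ay":0,"az":0,"x":0,"y":0,"z":-6.6,"gripper":0}]'
python3 - <<'E'
from h import *
t=cap("top");save(t,"t40");s=cap("side");save(s,"s40",(230,50,430,200),4)
w=cap("wrist");save(w,"w40")
E
```

```text
t: 52.47
position: [0.4475, -0.4141, 0.2891]
orientation: [0.01, 3.14, -0.002]
ft_force: [-0.0, -0.1, -0.4]
grip_width: 0.0003
```

View pics/t40.png

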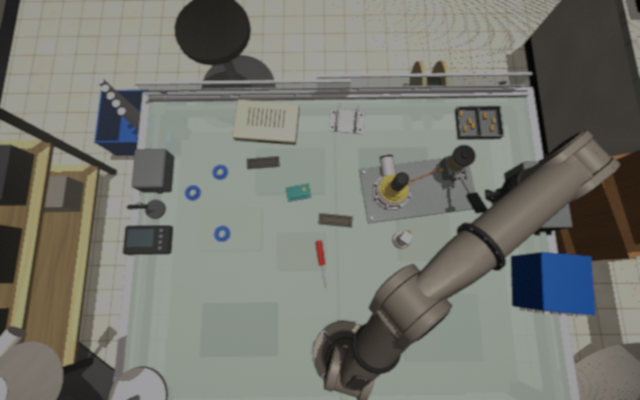

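View pics/s40.png

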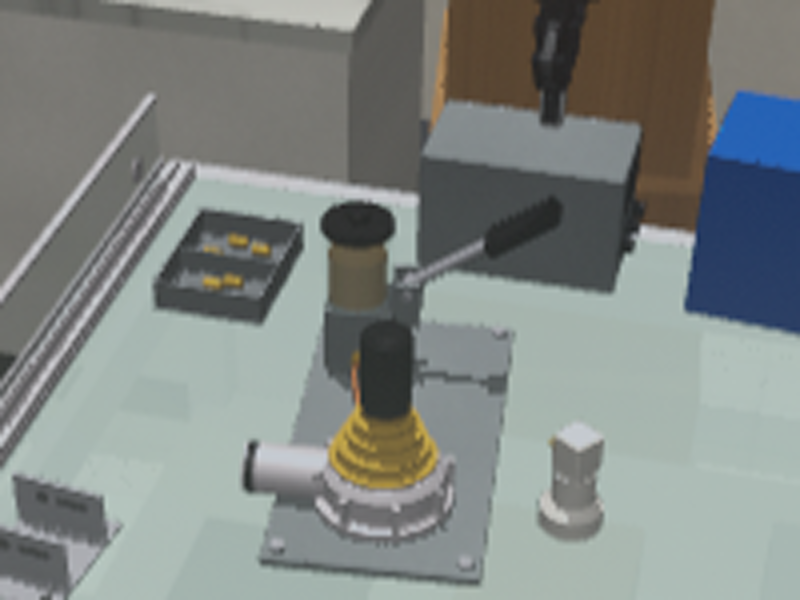

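```bash
python3 - <<'E'
from h import *
s=cap("side");print(proj(s,[[.5405,-.1805,.196],[.5405,-.1805,.206]]))
print(monitor.observe()["ft_force"].round(1)); r.close_job()
E
```

```text
[[325.92389251 132.23719345]
 [325.97909387 129.79395984]]
[ 1.2  0.3 -0. ]
the job is handed in; nothing more can be done
```

The rotor is rebuilt on the stand, the bearing has had its four pump strokes, and the job is handed in at about 53 s of the 210 s allowed.

- **Cap and spacers:** I parked the dust cap on the counter and threaded on all four brass spacers, widest to narrowest. One of them, spacer3, was knocked about 3 cm aside during the run and had to be found again. Each spacer met the piece below within 0.5 mm of its expected height. The cap touched down about where its height on the stack should put it.
- **Pump strokes:** Every downstroke reached the stop, where the force jumped from about 8 N to 19–34 N with the fingertip at about 95 mm. After strokes 1 and 2 I saw the lever back up in the side picture. After stroke 3 I checked only that the fingers, raised clear above it, felt no force. The final picture shows it back up after stroke 4.
- **Last look:** The final pictures show the cap upright on the four nested spacers. Its top lay within about 1.5 pixels of the predicted spot for full seating. The blue look-alikes, bezels, card and LNB look to be where they were, and the gripper was clear of everything.

No check failed. The only disagreement was the height of the cap in the grip: 38 mm from the first grasp and 41 mm when it first touched the counter. I took that to be the effect of pressing on the counter.

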